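# Repack a laboratory kit into its foam

## Task

The parts of the kit stand in two piles on the dark bench mat: take the piles apart and put every part back, right way up, into its own recess in the white foam. The open glass dish goes in the larger round recess, the amber jar in the smaller round one, the long carton in the long shallow recess, and the thick heavy carton at the bottom of the shorter rectangular recess with the flat carton laid squarely on top of it. Keep the glass upright and set it down rather than dropping it, and leave the conical flask standing where it is on the mat.

Things in the scene. Friction and masses are not known exactly. Their poses are not given: they have to be found in the camera images.
- dish: Open glass dish (low clear beaker), round, outer diameter 60 mm, height 48 mm, wall 3 mm, about 90 g. It stands on top of one of the two piles (either one), its foot 57 mm above the bench. Origin: centre of its underside, z up.
- jar: Amber glass jar with a black screw cap, round, diameter 50 mm, height 75 mm with the cap, about 160 g. It stands on top of the other pile, its foot also 57 mm above the bench. Origin: centre of its underside, z up.
- thick_carton: Thick white card carton, closed, 100 long (x) x 62 wide (y) x 54 high (mm), heavy (about 420 g). At the start it lies on the mat (3 mm thick) and is the whole lower part of one pile, with the dish or the jar on it. Origin: centre of the underside; x along its length, z up. 
- flat_carton: Flat white card carton, closed, 100 long (x) x 48 wide (y) x 20 high (mm), about 100 g. At the start it lies lengthways on the long carton, with the dish or the jar on it. Origin: centre of the underside; x along its length, z up. 
- long_carton: Long white card carton, closed, 140 long (x) x 52 wide (y) x 34 high (mm), about 200 g. At the start it lies on the mat at the bottom of the other pile, the flat carton on it. Origin: centre of the underside; x along its length, z up. 
- foam_dish: White foam block, 100 (x) x 165 (y) x 40 high (sizes in mm), fixed, one of four lying two by two in a brown card tray whose rim is lower than the foam. Origin: centre of its underside, 4 above the bench, below the recess centre; z up. This one has the larger round recess: diameter 74, 22 deep (its floor is 18 above the origin).
- foam_jar: White foam block, 100 (x) x 165 (y) x 40 high (sizes in mm), fixed, one of four lying two by two in a brown card tray whose rim is lower than the foam. Origin: centre of its underside, 4 above the bench, below the recess centre; z up. This one has the smaller round recess: diameter 64, 25 deep (its floor is 15 above the origin).
- foam_thick: White foam block, 100 (x) x 165 (y) x 40 high (sizes in mm), fixed, one of four lying two by two in a brown card tray whose rim is lower than the foam. Origin: centre of its underside, 4 above the bench, below the recess centre; z up. This one has the shorter rectangular recess: 76 (x) x 114 (y), 25 deep (its floor is 15 above the origin), so a carton lies in it with its length along the block's y; the flat carton rests on the thick one.
- foam_long: White foam block, 100 (x) x 165 (y) x 40 high (sizes in mm), fixed, one of four lying two by two in a brown card tray whose rim is lower than the foam. Origin: centre of its underside, 4 above the bench, below the recess centre; z up. This one has the long shallow rectangular recess: 66 (x) x 154 (y), 12 deep (its floor is 28 above the origin), so the carton lies in it with its length along the block's y.
- flask: Small conical glass flask, foot diameter 51 mm, height 83 mm, neck 22 to 27 mm, standing on the mat midway between the two piles, near one edge of the mat (a small white dropper bottle, 62 mm high, stands near the other). Not to be moved. Origin: centre of its underside, z up.
Mind the look-alikes: they are no part of the job. Of the things shaped like the jar, the amber one is meant.

How it is judged:
At the end, for the whole second after the job is handed in: Dish, jar, thick and long carton rest on their recess floors (height within 4 mm; centred within 12 mm, cartons 14 mm and 0.25 rad), the flat carton on the thick one (within 15 mm, 0.3 rad); all five upright (0.1 rad) and at rest (under 0.02 m/s); the flask still upright (horizontal distance between dish and foam_dish below 0.012 m and z of dish in the frame of foam_dish between 0.014 and 0.022 m and angle between each of dish, jar, thick_carton, long_carton, flat_carton, flask's own z axis and vertical below 0.1 rad and linear speed of each of dish, jar, thick_carton, long_carton, flat_carton below 0.02 m/s and horizontal distance between jar and foam_jar below 0.012 m and z of jar in the frame of foam_jar between 0.011 and 0.019 m and horizontal distance between thick_carton and foam_thick below 0.014 m and z of thick_carton in the frame of foam_thick between 0.011 and 0.019 m and angle between the x axis of thick_carton and the y axis of foam_thick, either way round below 0.25 rad and horizontal distance between long_carton and foam_long below 0.014 m and z of long_carton in the frame of foam_long between 0.024 and 0.032 m and angle between the x axis of long_carton and the y axis of foam_long, either way round below 0.25 rad and horizontal distance between flat_carton and thick_carton below 0.015 m and z of flat_carton in the frame of thick_carton between 0.05 and 0.058 m and angle between the x axis of flat_carton and the x axis of thick_carton, either way round below 0.3 rad); the robot touches nothing.
It fails at once if the dish, the jar or the flask is tipped by more than 0.6 rad (angle between any of dish, jar, flask's own z axis and vertical above 0.6 rad).
It fails at once if the dish or the jar is dropped (falling faster than 0.6 m/s, touched by no finger) ((linear speed of dish above 0.6 m/s and contact force between dish and the fingers below 0.05 N) or (linear speed of jar above 0.6 m/s and contact force between jar and the fingers below 0.05 N)).
It fails at once if the flask is pushed more than 20 mm from where it stood (distance of flask from where it was at the start of the episode above 0.02 m).
It also fails if it takes over 144 s, if anything falls off the work surface, if the arm or the gripper's body presses on something with over 40 N, if the wrist force passes 120 N, or if a joint passes its speed limit or range.

## Robot

A 6-joint arm with a two-finger parallel gripper is mounted at the origin on the work surface. World frame = base frame: x ahead of the robot, y to its left, z up, the work surface at z = 0. Lengths are in m, angles in rad, forces in N, time in s.
With the tool pointing down it reaches from about 0.35 to 0.85 m from the base axis. Payload 8.1 kg.
Tool frame: the origin (TCP) lies at the very end of the fingers, on their centre line; the grasp point (between the pads) lies 19 mm behind it (pinch_z is the distance from the TCP to the grasp point, in m); z points along the fingers, y is the direction in which the jaws open and shut (so a half turn about z gives the same grasp; the last joint's range is limited). The gripper opens to 93 mm and grips with 3 to 60 N. Pads are 15 mm wide; open, the fingers measure 128 mm over their backs; the gripper's body (75 mm by 188 mm) begins 65 mm behind the grasp point.
Start: joints at [1.251, 0.13, 1.488, -0, 1.523, -0.085], TCP at [0.14, 0.584, 0.219] pointing down, gripper open.
Joint ranges: [-2.96, 2.96], [-0.89, 2.26], [0.02, 2.5], [-1.34, 4.48], [0, 2.73], [-2.66, 2.66]. Speed limits (rad/s): [2.39, 2.39, 2.79, 3.14, 3.14, 3.14].

## Interface

Orientations are given as a rotation vector (axis times angle).
In Python, from plant import * gives the robot as it stands.
- The arm moves only by the tool move_arm, never from a script. Its argument "series" is a list of rows, each a list of 7 numbers: the shift along the tool's x, y, z each as a share of 10 cm, from -1 to 1, then the turn, a rotation vector about the tool's x, y, z each as a share of 180 degrees, from -1 to 1, then the opening, from -1 (shut) to 1 (fully open). In form: [[dx, dy, dz, rx, ry, rz, jaw], ...]. A call has 1 to 8 rows; each row is the pose to reach, as a shift and turn from the pose commanded when the call began, along the tool's axes at that moment, turning the shorter way round; what a row does not reach only later rows make up. A row lasts 1/10 s, in which the tool goes at most 50 mm and 8.59 degrees, less where a joint would pass 70% of its speed; a pose out of reach is approached as far as the arm can. A call with a number of a shift or a turn outside -1 to 1 is refused whole. A call with a gripper value outside its range is refused whole. The fingers move at their own pace and stop on an object; "squeeze" is the grip in N (left out, the last holds). Time passes only in rows, so rows that repeat a pose let the fingers close. It gives the time, the measured TCP pose, the force and the opening at its end, in the units of the state.
- read_state(): the state, without advancing time (a new reading comes with each control period).
- read_camera(name): name is "scene" or "top" or "wrist"; returns a dict with "frame" (480x640x3 uint8, red, green, blue), "K" (3x3 intrinsics, pixels), "rvec" (rotation vector, rad) and "tvec" (3), from world to camera coordinates, as OpenCV has them. Camera axes: x right, y down, z forward; pixel columns grow to the right and rows downward; lengths in m; the calibration is good to about 2 mm. A picture is of the moment at which its call begins. There is no depth.
- close_job(): hands the job in, once; it reports no verdict.
The state is a dict: "t": time; "q": joint angles; "dq": joint speeds; "joint_torque": joint torques, N m; "tool_pos": TCP position; "orientation": TCP orientation; "force": force on the tool from outside, world axes, zero at the start; "wrist_torque": the same for the moment, N m; "opening": finger opening in m.
Only numpy, scipy, OpenCV 4.12 (cv2) and the standard library are available. Lean on these libraries where they do the work, as an engineer would, in place of code of your own. Each camera call takes 0.05 s, during which the arm holds its last target.

## Working session

There is one attempt and no reset: what is moved stays moved. The work goes in short steps, Python scripts to look and compute and a tool call to move; the robot and the scene stay as the last step left them, time stands still between calls to the robot, and variables do not carry over. Pictures are saved under pics/ and viewed, and the job is handed in when it is done.

Besides the shell and the picture viewer there is one more tool, called after "Emit:" by a JSON object that holds its "api" and its "payload", one argument or row to a line. move_arm: Moves the arm, as the interface text tells. Shift numbers are shares of 10 cm and turn numbers shares of 180 degrees, none past 1 either way. Its arguments: {"type":"object","properties":{"series":{"type":"array","items":{"type":"array","items":{"type":"number"}}},"squeeze":{"type":"number"}},"required":["series"]}

```bash
ls; mkdir -p pics; python3 - <<'E'
from plant import *
import cv2,numpy as np
print(read_state())
for n in("scene","top","wrist"):
    c=read_camera(n); cv2.imwrite(f"pics/a_{n}.png",c["frame"][:,:,::-1]); print(n,c["K"].tolist(),c["rvec"],c["tvec"])
    np.savez(f"a_{n}.npz",**c)
E
```

```text
pics
{'t': 0.0, 'q': array([ 1.25060957e+00,  1.31170688e-01,  1.48926819e+00,  2.35949631e-05,
        1.52296602e+00, -8.53908036e-02]), 'dq': array([-0.00074415,  0.0008245 , -0.00183275,  0.00101335, -0.00143777,
       -0.00078995]), 'joint_torque': array([-8.24915478e-04, -5.59835923e+01, -4.91763854e+01,  7.69017823e-02,
        3.45958758e-02, -1.41671530e-04]), 'tool_pos': array([0.13937568, 0.5830171 , 0.21758783]), 'orientation': array([-3.67926202e-01, -3.11958151e+00,  2.78053877e-03]), 'force': array([-0.58915363,  0.6066815 , -0.01628206]), 'wrist_torque': array([-0.02609717,  0.0279279 , -0.02464482]), 'opening': 0.09285809123402615}
scene [[480.6225163379476, 0.0, 320.39061912716727], [0.0, 480.6225163379476, 235.894645932535], [0.0, 0.0, 1.0]] [ 1.5299362   2.27092278 -0.68381551] [ 0.13296767 -0.37077103  1.48312651]
top [[455.59267601434453, 0.0, 320.92262023562694], [0.0, 455.59267601434453, 241.19964686403745], [0.0, 0.0, 1.0]] [ 2.11968835 -2.14221     0.2270655 ] [0.0601695  0.50249316 0.95118702]
wrist [[341.11865267941215, 0.0, 314.788454054356], [0.0, 341.11865267941215, 243.25383334303177], [0.0, 0.0, 1.0]] [-2.29087339 -1.80791298 -0.2455249 ] [-0.59961913 -0.03171041  0.39008057]
```

View pics/a_scene.png

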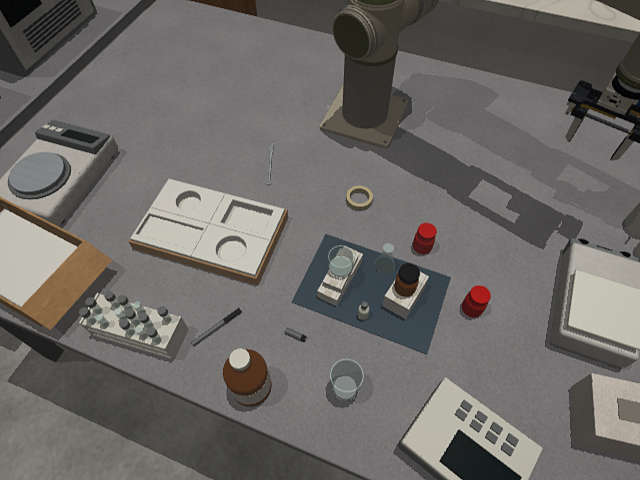

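View pics/a_top.png

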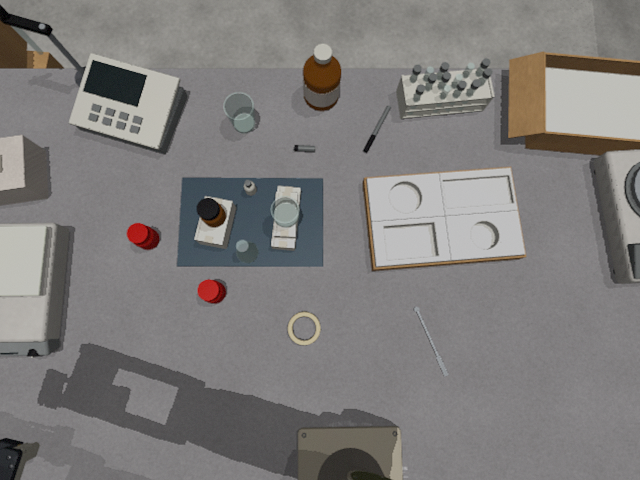

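View pics/a_wrist.png

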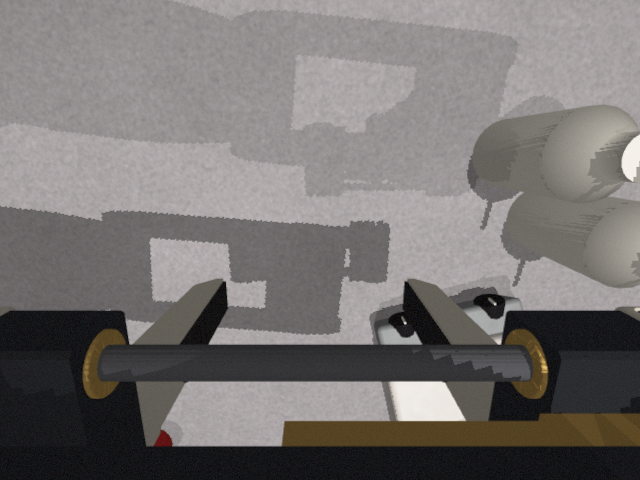

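```bash
cat > h.py <<'E'
import numpy as np,cv2
def load(n,p="a"): return dict(np.load(f"{p}_{n}.npz"))
def ray(c,u,v):
    R,_=cv2.Rodrigues(c["rvec"]);C=-R.T@c["tvec"].ravel()
    d=R.T@np.linalg.inv(c["K"])@np.array([u,v,1.]);return C,d
def onz(c,u,v,z):
    C,d=ray(c,u,v);return C+d*(z-C[2])/d[2]
def proj(c,P):
    return cv2.projectPoints(np.array(P,float).reshape(-1,1,3),c["rvec"],c["tvec"],c["K"],None)[0].reshape(-1,2)
def crop(c,x0,y0,w,h,k,name):
    im=c["frame"][y0:y0+h,x0:x0+w,::-1]
    im=cv2.resize(im,None,fx=k,fy=k,interpolation=cv2.INTER_CUBIC)
    for i in range(0,w,10): cv2.line(im,(i*k,0),(i*k,12 if i%50==0 else 5),(0,0,255),1)
    for i in range(0,h,10): cv2.line(im,(0,i*k),(12 if i%50==0 else 5,i*k),(0,0,255),1)
    cv2.imwrite("pics/"+name,im)
E
python3 - <<'E'
from h import *
t=load("top");s=load("scene")
crop(t,170,165,160,110,5,"b1.png")
crop(t,355,160,175,115,4,"b2.png")
crop(s,290,225,165,130,4,"b3.png")
for c in(t,s): print(ray(c,320,240)[0])
E
```

```text
[0.31391216 0.07741862 1.027785  ]
[1.09148985 0.30406717 1.03489558]
```

View pics/b1.png

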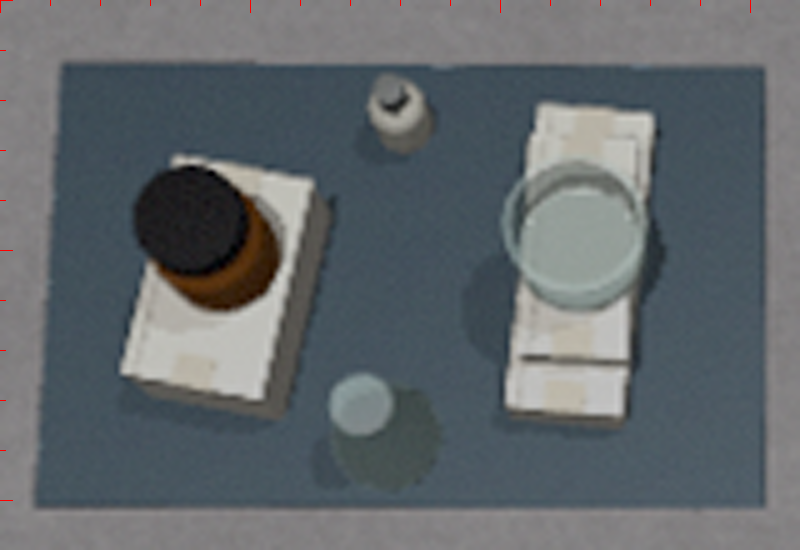

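View pics/b2.png

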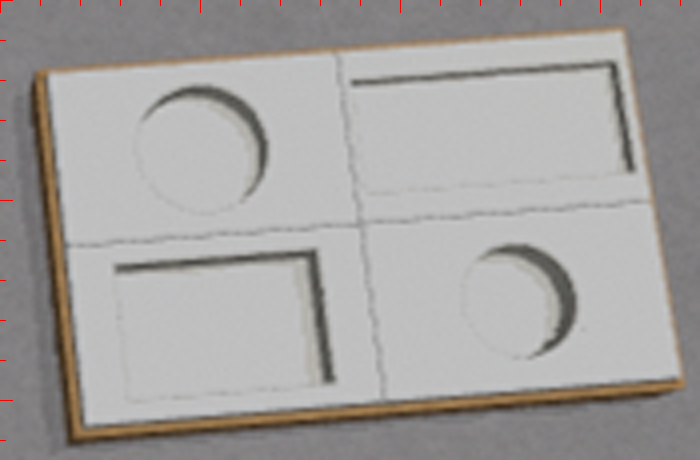

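View pics/b3.png

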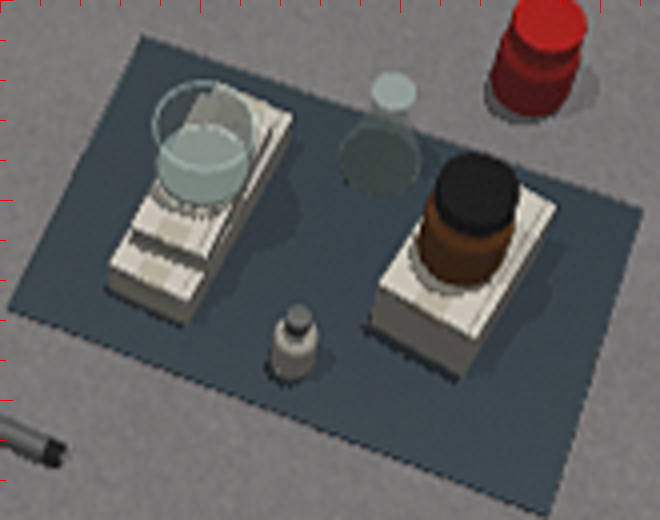

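```bash
python3 - <<'E'
from h import *
np.set_printoptions(precision=4,suppress=True)
t=load("top");s=load("scene")
A=lambda x,y,z:onz(t,170+(x-2)/5,165+(y-2)/5,z)[:2]
B=lambda x,y,z:onz(t,355+(x-1.5)/4,160+(y-1.5)/4,z)[:2]
S=lambda x,y,z:onz(s,290+(x-1.5)/4,225+(y-1.5)/4,z)[:2]
print("foam");c=[B(*p,.044) for p in[(48,72),(625,30),(682,378),(85,427)]];print(np.array(c));print([np.linalg.norm(c[i]-c[i-1]) for i in range(4)])
print("recess",B(198,149,.030),B(518,302,.03))
print("dish",A(575,233,.105),S(205,132,.105),"jar",A(191,221,.132),S(479,192,.132))
th=[A(*p,.057) for p in[(172,155),(317,180),(265,403),(120,375)]];print("thick",np.array(th),np.mean(th,0),[np.linalg.norm(th[i]-th[i-1]) for i in range(4)])
ths=[S(*p,.057) for p in[(377,286),(478,335),(556,207)]];print("thickS",np.array(ths))
print("long",A(505,412,.037),A(625,418,.037),A(538,103,.037),A(655,112,.037))
print("flat",A(520,355,.057),A(630,362,.057),A(525,358,.037),A(640,135,.057))
print("long S",[S(*p,.037) for p in[(110,270),(187,305)]],"flat S",[S(*p,.057) for p in[(134,232),(212,265),(290,122)]])
print("flask",A(361,404,.086),A(385,440,.003),"dropper",A(392,95,.065))
E
```

```text
foam
[[ 0.6496 -0.0506]
 [ 0.6729 -0.3828]
 [ 0.4708 -0.3959]
 [ 0.4468 -0.0644]]
[np.float64(0.20324249639744163), np.float64(0.3329986530396869), np.float64(0.20251879825443458), np.float64(0.3323265950819908)]
recess [ 0.6079 -0.1368] [ 0.5173 -0.3136]
dish [0.5564 0.1312] [0.5621 0.1351] jar [0.5554 0.2845] [0.5574 0.2892]
thick [[0.6057 0.3112]
 [0.5939 0.2474]
 [0.4943 0.2673]
 [0.5071 0.33  ]] [0.5502 0.289 ] [np.float64(0.10034062751827898), np.float64(0.06495171700161224), np.float64(0.10155979747694158), np.float64(0.06400416179782338)]
thickS [[0.5927 0.2518]
 [0.6003 0.3129]
 [0.5059 0.3318]]
long [0.493  0.1658] [0.4899 0.1129] [0.6351 0.152 ] [0.6306 0.0991]
flat [0.5145 0.1577] [0.511 0.11 ] [0.5173 0.1571] [0.6136 0.1053]
long S [array([0.6305, 0.1048]), array([0.6346, 0.154 ])] flat S [array([0.6122, 0.1123]), array([0.6152, 0.1611]), array([0.5094, 0.1707])]
flask [0.4881 0.2216] [0.4867 0.2231] dropper [0.6301 0.214 ]
```

```bash
cat > plan.py <<'E'
import sys,numpy as np
from scipy.spatial.transform import Rotation as Ro
from plant import read_state
x,y,z,h=map(float,sys.argv[1:5])
s=read_state();R=Ro.from_rotvec(s["orientation"]).as_matrix();p=s["tool_pos"]
hc=np.arctan2(R[1,1],R[0,1])
Rt=np.array([[-np.sin(h),np.cos(h),0],[np.cos(h),np.sin(h),0],[0,0,-1]]).T
Rt=np.column_stack([[-np.sin(h),np.cos(h),0],[np.cos(h),np.sin(h),0],[0,0,-1]])
# axis check x=y x z
Rt[:,0]=np.cross(Rt[:,1],Rt[:,2])
d=R.T@(np.array([x,y,z])-p)/.1
r=Ro.from_matrix(R.T@Rt).as_rotvec()/np.pi
print("t",round(s["t"],2),"p",p.round(4),"head",round(hc,3),"q",s["q"].round(2),"F",s["force"].round(1),"op",round(s["opening"],4))
print("shift",d.round(3),"turn",r.round(3),"tilt",round(np.arccos(-R[2,2]),4))
E
python3 plan.py .559 .133 .2 1.47
```

```text
t 0.15 p [0.1394 0.5831 0.2178] head 1.336 q [ 1.25  0.13  1.49  0.    1.52 -0.09] F [-0.3 -0.3  0. ] op 0.0927
shift [-5.128 -3.402  0.182] turn [-0.    -0.    -0.043] tilt 0.0014
```

Emit:
{"api": "move_arm", "payload": {
  "series": [
    [-0.3,-0.2,0,0,0,0,1],
    [-0.65,-0.43,0,0,0,0,1],
    [-1,-0.66,0,0,0,-0.04,1]
  ],
  "squeeze": 25
}}

```text
t: 0.45
tool_pos: [0.2218, 0.495, 0.2181]
orientation: [-0.168, -3.137, 0.001]
force: [0.8, 1.1, 0.1]
opening: 0.0929
```

```bash
python3 plan.py .559 .133 .2 1.47
```

```text
t 0.45 p [0.2218 0.495  0.2181] head 1.464 q [ 1.06 -0.02  1.65 -0.    1.52 -0.41] F [0.8 1.1 0.1] op 0.0929
shift [-3.74  -3.238  0.182] turn [-0.    -0.    -0.002] tilt 0.0008
```

Emit:
{"api": "move_arm", "payload": {
  "series": [
    [-0.5,-0.45,0,0,0,0,1],
    [-1,-0.85,0,0,0,0,1]
  ]
}}

```text
t: 0.65
tool_pos: [0.2903, 0.4215, 0.2183]
orientation: [-0.169, -3.137, 0.0]
force: [0.3, 0.7, -0.1]
opening: 0.093
```

Emit:
{"api": "move_arm", "payload": {
  "series": [
    [-0.5,-0.45,0,0,0,0,1],
    [-1,-0.85,0,0,0,0,1]
  ]
}}

```text
t: 0.85
tool_pos: [0.3588, 0.3483, 0.2185]
orientation: [-0.171, -3.137, 0.0]
force: [1.1, -0.3, -0.5]
opening: 0.0928
```

Emit:
{"api": "move_arm", "payload": {
  "series": [
    [-0.5,-0.45,0,0,0,0,1],
    [-1,-0.85,0,0,0,0,1],
    [-1,-0.85,0,0,0,0,1]
  ]
}}

```text
t: 1.15
tool_pos: [0.4499, 0.2519, 0.2185]
orientation: [0.174, 3.136, -0.001]
force: [-0.6, 0.2, 0.8]
opening: 0.0927
```

```bash
python3 plan.py .559 .133 .17 1.47
```

```text
t 1.15 p [0.4499 0.2519 0.2185] head 1.46 q [ 0.41 -0.1   1.72 -0.    1.52 -1.05] F [-0.6  0.2  0.8] op 0.0927
shift [-1.216 -1.06   0.486] turn [-0.     0.    -0.003] tilt 0.0007
```

Emit:
{"api": "move_arm", "payload": {
  "series": [
    [-0.4,-0.4,0.1,0,0,0,1],
    [-0.8,-0.8,0.2,0,0,0,1],
    [-1,-1,0.3,0,0,0,1],
    [-1,-1,0.4,0,0,0,1]
  ]
}}

```text
t: 1.55
tool_pos: [0.5389, 0.1399, 0.1776]
orientation: [0.179, 3.136, -0.003]
force: [-0.5, -0.2, 0.6]
opening: 0.0932
```

```bash
python3 plan.py .559 .133 .082 1.47; python3 - <<'E'
from plant import *
from h import *
c=read_camera("wrist");cv2.imwrite("pics/c_wrist.png",c["frame"][:,:,::-1]);np.savez("c_wrist.npz",**c)
E
```

```text
t 1.55 p [0.5389 0.1399 0.1776] head 1.457 q [ 0.16  0.04  1.66 -0.    1.44 -1.29] F [-0.5 -0.2  0.6] op 0.0932
shift [-0.208 -0.044  0.956] turn [-0.001  0.    -0.004] tilt 0.0016
```

View pics/c_wrist.png

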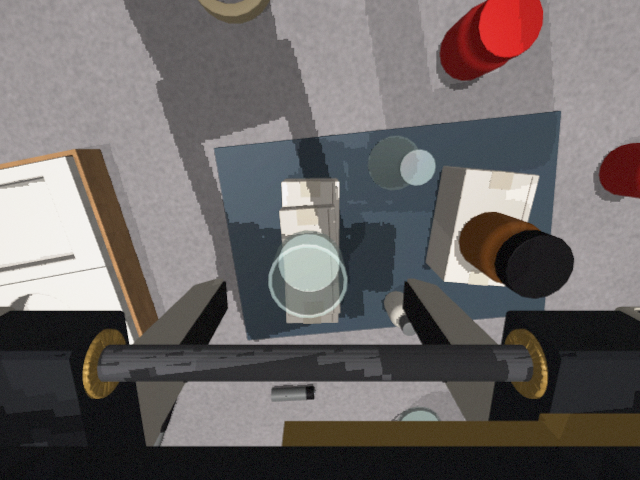

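```bash
python3 - <<'E'
from h import *
np.set_printoptions(precision=4,suppress=True)
c=load("wrist","c")
print("dish",onz(c,308,275,.105),"rim rad",onz(c,347,275,.105)-onz(c,308,275,.105))
print("jar",onz(c,535,264,.132))
for p in[(280,209),(329,206)]:print("flat",onz(c,*p,.057))
for p in[(282,182),(338,180)]:print("long",onz(c,*p,.037))
for p in[(464,168),(538,174),(518,286),(440,272)]:print("thick",onz(c,*p,.057))
print("flask",onz(c,417,167,.086))
E
```

```text
dish [0.5553 0.1331 0.105 ] rim rad [0.0033 0.0289 0.    ]
jar [0.5544 0.2835 0.132 ]
flat [0.5114 0.1135 0.057 ]
flat [0.5136 0.155  0.057 ]
long [0.4908 0.1162 0.037 ]
long [0.4947 0.1658 0.037 ]
thick [0.4949 0.2685 0.057 ]
thick [0.5067 0.3291 0.057 ]
thick [0.6054 0.3172 0.057 ]
thick [0.5839 0.2474 0.057 ]
flask [0.4872 0.2219 0.086 ]
```

```bash
python3 plan.py .557 .1325 .082 1.46
```

```text
t 1.6 p [0.5365 0.1418 0.1755] head 1.458 q [ 0.17  0.04  1.67 -0.    1.44 -1.29] F [-1.4  0.3 -2.2] op 0.0931
shift [-0.217 -0.068  0.934] turn [-0.    -0.001 -0.001] tilt 0.0037
```

Emit:
{"api": "move_arm", "payload": {
  "series": [
    [-0.22,-0.07,0.2,0,0,0,1],
    [-0.22,-0.07,0.4,0,0,0,1],
    [-0.22,-0.07,0.4,0,0,0,1],
    [-0.22,-0.07,0.4,0,0,0,1]
  ]
}}

```text
t: 2.0
tool_pos: [0.5568, 0.1358, 0.1386]
orientation: [-0.17, -3.135, 0.0]
force: [0.3, 0.7, 0.9]
opening: 0.0929
```

```bash
python3 plan.py .557 .1325 .082 1.46
```

```text
t 2.0 p [0.5568 0.1358 0.1386] head 1.463 q [ 0.15  0.11  1.66  0.    1.38 -1.31] F [0.3 0.7 0.9] op 0.0929
shift [-0.007 -0.033  0.566] turn [-0.    -0.     0.001] tilt 0.0016
```

Emit:
{"api": "move_arm", "payload": {
  "series": [
    [0,-0.03,0.2,0,0,0,1],
    [0,-0.03,0.4,0,0,0,1],
    [0,-0.03,0.5,0,0,0,1],
    [0,-0.03,0.56,0,0,0,1],
    [0,-0.03,0.56,0,0,0,1]
  ]
}}

```text
t: 2.5
tool_pos: [0.5572, 0.1324, 0.0828]
orientation: [-0.171, -3.137, -0.0]
force: [0.3, -0.3, -0.4]
opening: 0.093
```

```bash
python3 plan.py .557 .1325 .082 1.46
```

```text
t 2.5 p [0.5572 0.1324 0.0828] head 1.462 q [ 0.14  0.16  1.71  0.    1.27 -1.32] F [ 0.3 -0.3 -0.4] op 0.093
shift [0.002 0.001 0.008] turn [ 0.    -0.     0.001] tilt 0.0003
```

Emit:
{"api": "move_arm", "payload": {
  "series": [
    [0,0,0,0,0,0,0.4],
    [0,0,0,0,0,0,0.3],
    [0,0,0,0,0,0,0],
    [0,0,0,0,0,0,0],
    [0,0,0,0,0,0,0],
    [0,0,0,0,0,0,0]
  ],
  "squeeze": 15
}}

```text
t: 3.1
tool_pos: [0.5577, 0.132, 0.083]
orientation: [0.171, 3.136, 0.0]
force: [-0.5, -0.0, 2.0]
opening: 0.0601
```

Emit:
{"api": "move_arm", "payload": {
  "series": [
    [0,0,-0.05,0,0,0,0],
    [0,0,-0.15,0,0,0,0],
    [0,0,-0.3,0,0,0,0],
    [0,0,-0.5,0,0,0,0],
    [0,0,-0.7,0,0,0,0],
    [0,0,-0.7,0,0,0,0]
  ]
}}

```text
t: 3.7
tool_pos: [0.5601, 0.1324, 0.1576]
orientation: [0.171, 3.13, 0.002]
force: [1.2, 0.5, -1.3]
opening: 0.0604
```

```bash
python3 plan.py .604 -.1376 .15 1.46;  python3 - <<'E'
from plant import *
from h import *
c=read_camera("wrist");cv2.imwrite("pics/d_wrist.png",c["frame"][:,:,::-1]);np.savez("d_wrist.npz",**c)
c=read_camera("top");np.savez("d_top.npz",**c);crop(c,170,130,160,130,5,"d_top.png")
E
```

```text
t 3.7 p [0.5601 0.1324 0.1576] head 1.462 q [ 0.14  0.09  1.64 -0.    1.4  -1.32] F [ 1.2  0.5 -1.3] op 0.0604
shift [-0.73  -2.636  0.076] turn [0.001 0.002 0.001] tilt 0.0072
```

View pics/d_wrist.png

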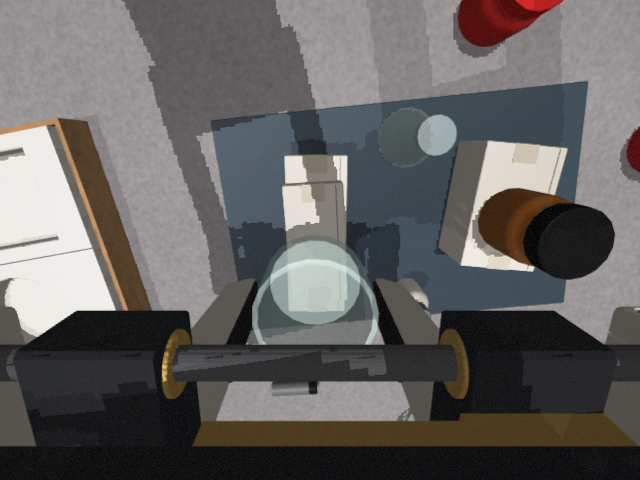

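View pics/d_top.png

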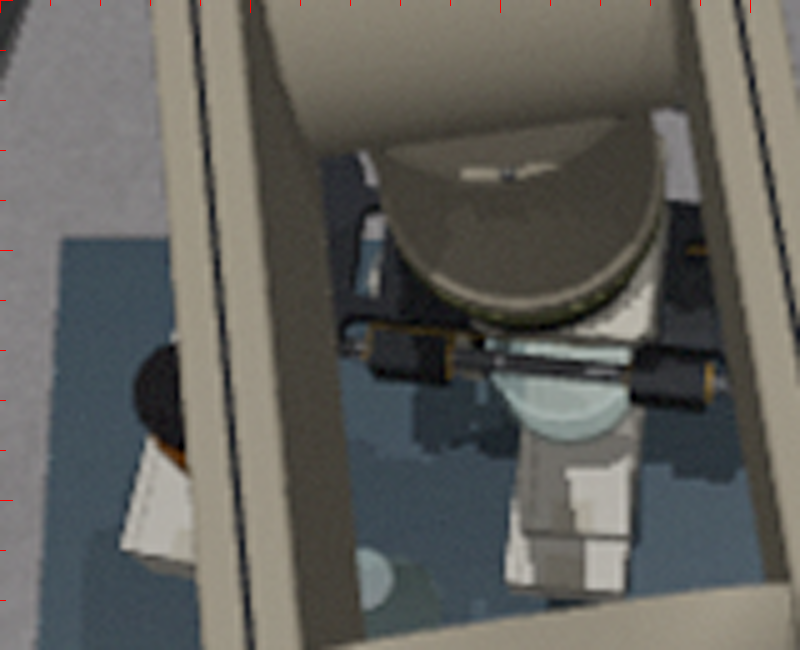

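```bash
python3 - <<'E'
from plant import *
from h import *
c=load("wrist","d");p=read_state()["tool_pos"];print(p)
z=p[2]+.023
print(onz(c,316,321,z), onz(c,379,321,z)-onz(c,253,321,z))
E
python3 plan.py .604 -.1376 .15 1.46
```

```text
[0.55808513 0.13209454 0.15360437]
[0.56562954 0.13258993 0.17660437] [0.00663719 0.05987306 0.        ]
t 3.8 p [0.5581 0.1321 0.1536] head 1.462 q [ 0.14  0.1   1.64 -0.    1.4  -1.32] F [-0.   0.4 -0.7] op 0.0604
shift [-0.75  -2.631  0.036] turn [0.    0.001 0.001] tilt 0.0021
```

```bash
python3 - <<'E'
from plant import *
from h import *
c=load("wrist","d")
print(onz(c,315,281,.1306), onz(c,360,281,.1306)-onz(c,270,281,.1306), proj(c,[[.558,.132,.1535]]),proj(c,[[.558,.132,.1766]]))
crop(c,230,220,170,150,4,"d2.png")
E
```

```text
[0.56389172 0.13244642 0.1306    ] [0.00599332 0.05424466 0.        ] [[313.11866489 287.1783178 ]] [[313.01521591 306.67785894]]
```

View pics/d2.png

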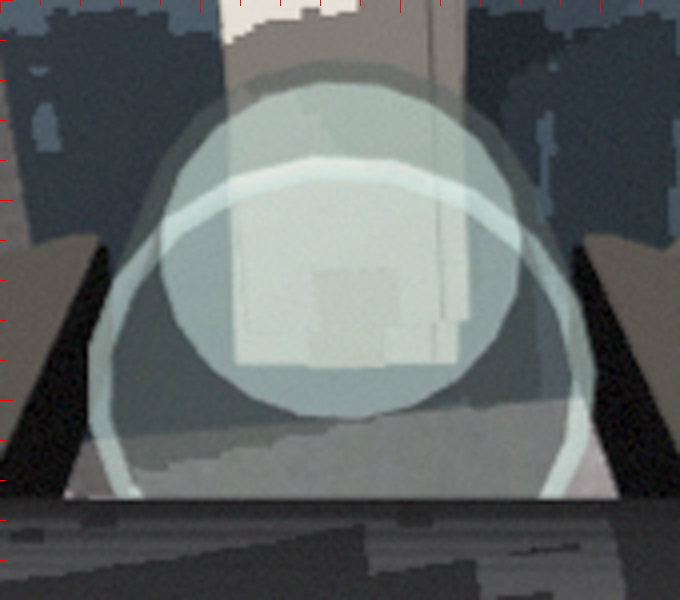

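```bash
python3 plan.py .599 -.137 .15 1.462
```

```text
t 3.8 p [0.5581 0.1321 0.1536] head 1.462 q [ 0.14  0.1   1.64 -0.    1.4  -1.32] F [-0.   0.4 -0.7] op 0.0604
shift [-0.7   -2.63   0.036] turn [ 0.     0.001 -0.   ] tilt 0.0021
```

Emit:
{"api": "move_arm", "payload": {
  "series": [
    [-0.05,-0.2,0,0,0,0,0],
    [-0.12,-0.45,0,0,0,0,0],
    [-0.18,-0.7,0,0,0,0,0],
    [-0.24,-0.9,0,0,0,0,0]
  ]
}}

```text
t: 4.2
tool_pos: [0.5706, 0.0387, 0.151]
orientation: [-0.171, -3.134, 0.001]
force: [-0.0, 0.4, -1.2]
opening: 0.0603
```

Emit:
{"api": "move_arm", "payload": {
  "series": [
    [-0.06,-0.25,0,0,0,0,0],
    [-0.12,-0.5,0,0,0,0,0],
    [-0.18,-0.75,0,0,0,0,0],
    [-0.24,-0.9,0,0,0,0,0]
  ]
}}

```text
t: 4.6
tool_pos: [0.5847, -0.0537, 0.1511]
orientation: [-0.173, -3.135, 0.0]
force: [0.0, -0.1, -1.0]
opening: 0.0606
```

Emit:
{"api": "move_arm", "payload": {
  "series": [
    [-0.06,-0.25,0,0,0,0,0],
    [-0.12,-0.5,0,0,0,0,0],
    [-0.18,-0.7,0,0,0,0,0],
    [-0.22,-0.83,0,0,0,0,0],
    [-0.22,-0.83,0,0,0,0,0],
    [-0.22,-0.83,0,0,0,0,0]
  ]
}}

```text
t: 5.2
tool_pos: [0.5982, -0.1364, 0.1521]
orientation: [-0.172, -3.136, -0.001]
force: [0.3, -0.1, -0.8]
opening: 0.0603
```

```bash
python3 - <<'E'
from plant import *
from h import *
c=read_camera("wrist");cv2.imwrite("pics/e_wrist.png",c["frame"][:,:,::-1]);np.savez("e_wrist.npz",**c)
E
python3 plan.py .599 -.137 .047 1.462
```

```text
t 5.25 p [ 0.5982 -0.136   0.1523] head 1.462 q [-0.31  0.21  1.53  0.    1.41 -1.77] F [-0.4  0.  -0.7] op 0.0603
shift [-0.009 -0.01   1.053] turn [ 0. -0.  0.] tilt 0.001
```

View pics/e_wrist.png

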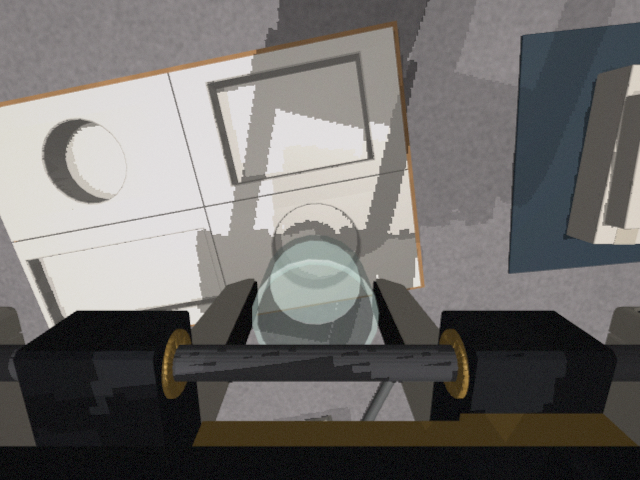

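```bash
python3 - <<'E'
from plant import *
from h import *
np.set_printoptions(precision=4,suppress=True)
c=load("wrist","e");crop(c,230,180,200,150,4,"e2.png");crop(c,0,10,430,300,1,"e3.png")
a=lambda u,v,z=.044:print((u,v),onz(c,u,v,z))
a(397,26);a(421,286);a(204,206);a(0,108);a(168,73);a(409,170)
E
```

```text
(397, 26) [ 0.4479 -0.0608  0.044 ]
(421, 286) [ 0.6487 -0.0491  0.044 ]
(204, 206) [ 0.5596 -0.222   0.044 ]
(0, 108) [ 0.4699 -0.3597  0.044 ]
(168, 73) [ 0.4601 -0.229   0.044 ]
(409, 170) [ 0.5491 -0.0559  0.044 ]
```

View pics/e2.png

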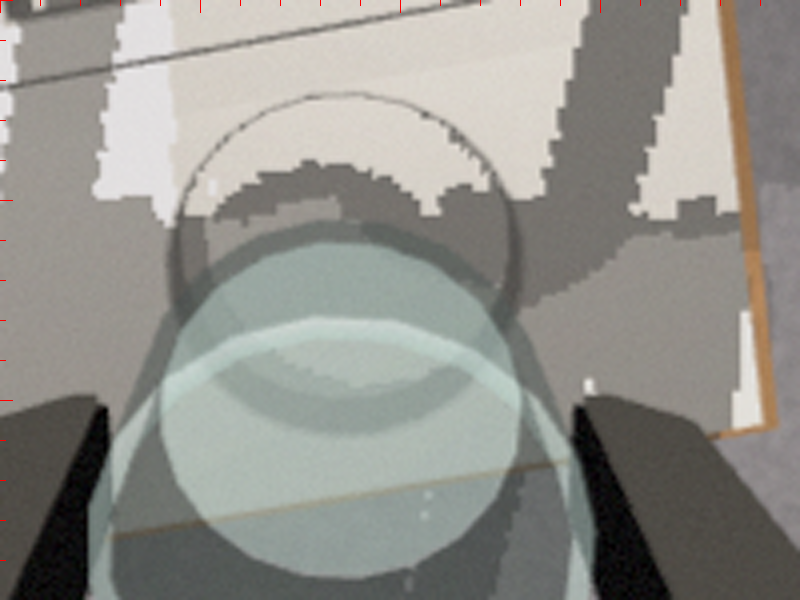

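```bash
python3 - <<'E'
from h import *
np.set_printoptions(precision=4,suppress=True)
c=load("wrist","e")
print(onz(c,316.1,245.9,.044),onz(c,360.5,245.9,.044)-onz(c,271.8,245.9,.044))
# dish at TCP z .1522 : foot z=.1272; inner floor disc z .130 ; rim .1752
print(onz(c,230+340/4,180+410/4,.1302),onz(c,315.6,322,.1752))
E
```

```text
[ 0.6029 -0.1354  0.044 ] [0.0081 0.0737 0.    ]
[ 0.6007 -0.1362  0.1302] [ 0.6022 -0.1362  0.1752]
```

Emit:
{"api": "move_arm", "payload": {
  "series": [
    [-0.015,0,0.15,0,0,0,0],
    [-0.015,0,0.35,0,0,0,0],
    [-0.015,0,0.55,0,0,0,0],
    [-0.015,0,0.75,0,0,0,0],
    [-0.015,0,0.9,0,0,0,0],
    [-0.015,0,0.96,0,0,0,0],
    [-0.015,0,0.98,0,0,0,0],
    [-0.015,0,0.98,0,0,0,0]
  ]
}}

```text
t: 6.05
tool_pos: [0.6002, -0.1371, 0.055]
orientation: [0.171, 3.136, -0.0]
force: [-0.1, 0.5, -0.6]
opening: 0.0609
```

```bash
python3 plan.py .599 -.137 .048 1.462
```

```text
t 6.05 p [ 0.6002 -0.1371  0.055 ] head 1.462 q [-0.31  0.3   1.6   0.    1.24 -1.77] F [-0.1  0.5 -0.6] op 0.0609
shift [ 0.012 -0.     0.07 ] turn [-0.  0. -0.] tilt 0.0005
```

Emit:
{"api": "move_arm", "payload": {
  "series": [
    [0,0.01,0.03,0,0,0,0],
    [0,0.01,0.05,0,0,0,0],
    [0,0.01,0.065,0,0,0,0],
    [0,0.01,0.065,0,0,0,0]
  ]
}}

```text
t: 6.45
tool_pos: [0.5999, -0.1362, 0.0481]
orientation: [-0.171, -3.137, 0.0]
force: [-0.8, 0.5, -0.9]
opening: 0.0605
```

```bash
python3 plan.py .599 -.137 .048 1.462
```

```text
t 6.45 p [ 0.5999 -0.1362  0.0481] head 1.462 q [-0.31  0.31  1.6  -0.    1.23 -1.77] F [-0.8  0.5 -0.9] op 0.0605
shift [ 0.008 -0.009  0.001] turn [-0. -0. -0.] tilt 0.0001
```

Force still −0.9 N (the dish's weight); lower slightly more before opening.

Emit:
{"api": "move_arm", "payload": {
  "series": [
    [0,0,0.01,0,0,0,0],
    [0,0,0.015,0,0,0,0],
    [0,0,0.015,0,0,0,0]
  ]
}}

```text
t: 6.75
tool_pos: [0.6002, -0.1363, 0.048]
orientation: [0.171, 3.137, -0.0]
force: [-4.8, 1.7, 8.5]
opening: 0.0605
```

```bash
python3 plan.py .599 -.137 .048 1.462
```

```text
t 6.75 p [ 0.6002 -0.1363  0.048 ] head 1.462 q [-0.31  0.31  1.6  -0.    1.23 -1.77] F [-4.8  1.7  8.5] op 0.0605
shift [ 0.011 -0.008 -0.   ] turn [-0.  0. -0.] tilt 0.0003
```

Emit:
{"api": "move_arm", "payload": {
  "series": [
    [0,0,-0.01,0,0,0,0.35],
    [0,0,-0.01,0,0,0,0.5],
    [0,0,-0.01,0,0,0,0.7],
    [0,0,-0.01,0,0,0,0.8],
    [0,0,-0.1,0,0,0,0.8],
    [0,0,-0.4,0,0,0,0.8],
    [0,0,-0.8,0,0,0,0.9],
    [0,0,-1,0,0,0,1]
  ]
}}

```text
t: 7.55
tool_pos: [0.6016, -0.1367, 0.1512]
orientation: [0.171, 3.132, -0.002]
force: [1.3, -0.8, 0.9]
opening: 0.0913
```

```bash
python3 - <<'E'
from plant import *
from h import *
c=read_camera("wrist");cv2.imwrite("pics/f_wrist.png",c["frame"][:,:,::-1]);np.savez("f_wrist.npz",**c)
E
python3 plan.py .5555 .286 .17 1.38
```

```text
t 7.6 p [ 0.6031 -0.1372  0.1544] head 1.462 q [-0.31  0.21  1.52  0.    1.4  -1.77] F [ 2.1 -0.6  3.6] op 0.0924
shift [ 0.933  4.154 -0.172] turn [-0.     0.003  0.026] tilt 0.009
```

View pics/f_wrist.png

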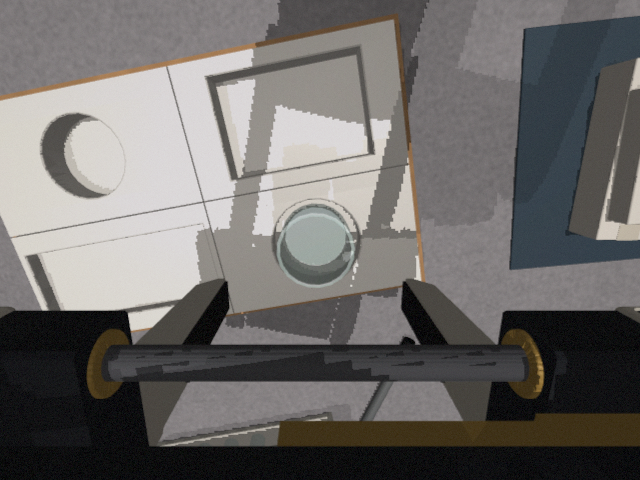

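Emit:
{"api": "move_arm", "payload": {
  "series": [
    [0.1,0.4,-0.05,0,0,0.0,1],
    [0.2,0.8,-0.1,0,0,0.01,1],
    [0.22,1,-0.2,0,0,0.02,1]
  ]
}}

```text
t: 7.9
tool_pos: [0.5878, -0.0317, 0.1663]
orientation: [-0.27, -3.128, -0.002]
force: [0.2, 0.4, 0.4]
opening: 0.0932
```

Emit:
{"api": "move_arm", "payload": {
  "series": [
    [0.1,0.45,0,0,0,0,1],
    [0.22,1,0,0,0,0,1]
  ]
}}

```text
t: 8.1
tool_pos: [0.5849, 0.0623, 0.1675]
orientation: [0.273, 3.128, -0.0]
force: [1.1, 0.3, 0.8]
opening: 0.093
```

Emit:
{"api": "move_arm", "payload": {
  "series": [
    [0.1,0.45,0,0,0,0,1],
    [0.22,1,0,0,0,0,1]
  ]
}}

```text
t: 8.3
tool_pos: [0.5802, 0.1591, 0.1671]
orientation: [0.271, 3.129, -0.0]
force: [0.9, 0.0, 0.8]
opening: 0.093
```

Emit:
{"api": "move_arm", "payload": {
  "series": [
    [0.1,0.45,0,0,0,0,1],
    [0.22,0.9,0,0,0,0,1],
    [0.22,0.9,0,0,0,0,1],
    [0.22,0.9,0,0,0,0,1]
  ]
}}

```text
t: 8.7
tool_pos: [0.5737, 0.2509, 0.1666]
orientation: [-0.266, -3.13, 0.001]
force: [0.1, -0.3, -0.1]
opening: 0.0932
```

```bash
python3 - <<'E'
from plant import *
from h import *
c=load("wrist","f");print(onz(c,83.5,155,.044),onz(c,316,245,.070))
c=read_camera("wrist");cv2.imwrite("pics/g_wrist.png",c["frame"][:,:,::-1]);np.savez("g_wrist.npz",**c)
E
python3 plan.py .5555 .286 .088 1.38
```

```text
[ 0.51408771 -0.30723849  0.044     ] [ 0.59839882 -0.13519578  0.07      ]
t 8.75 p [0.574  0.2497 0.1665] head 1.4 q [ 0.33  0.23  1.47 -0.    1.44 -1.07] F [-0.8 -0.3  0.6] op 0.0931
shift [0.244 0.327 0.785] turn [-0.    -0.     0.006] tilt 0.0007
```

View pics/g_wrist.png

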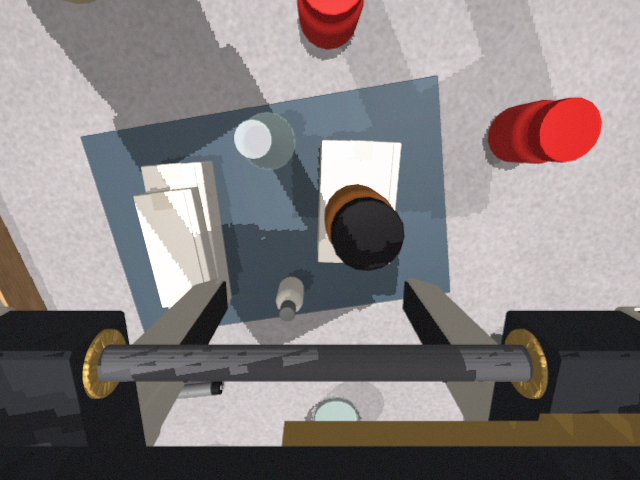

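```bash
python3 - <<'E'
from h import *
np.set_printoptions(precision=4,suppress=True)
c=load("wrist","g");crop(c,120,130,300,180,2,"g2.png")
print(onz(c,367,234,.132),onz(c,331,234,.132)-onz(c,403,234,.132))
for p in[(321,140),(401,144),(319,262)]:print("thick",onz(c,*p,.057))
E
```

```text
[0.5556 0.2864 0.132 ] [-0.0074 -0.043   0.    ]
thick [0.4956 0.2695 0.057 ]
thick [0.509  0.3302 0.057 ]
thick [0.5935 0.2515 0.057 ]
```

View pics/g2.png

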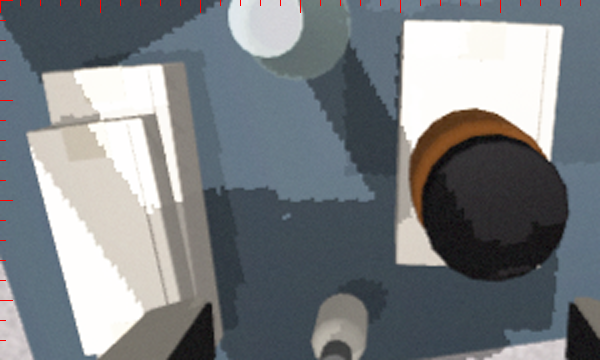

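```bash
python3 plan.py .5575 .287 .088 1.4
```

```text
t 8.75 p [0.574  0.2497 0.1665] head 1.4 q [ 0.33  0.23  1.47 -0.    1.44 -1.07] F [-0.8 -0.3  0.6] op 0.0931
shift [0.226 0.34  0.785] turn [-0. -0. -0.] tilt 0.0007
```

Emit:
{"api": "move_arm", "payload": {
  "series": [
    [0.15,0.2,0,0,0,0,1],
    [0.225,0.34,0,0,0,0,1],
    [0.225,0.34,0.1,0,0,0,1],
    [0.225,0.34,0.1,0,0,0,1]
  ]
}}

```text
t: 9.15
tool_pos: [0.5573, 0.2862, 0.1548]
orientation: [-0.27, -3.128, 0.002]
force: [-0.1, -1.2, -0.6]
opening: 0.0931
```

```bash
python3 plan.py .5575 .287 .088 1.4
```

```text
t 9.15 p [0.5573 0.2862 0.1548] head 1.399 q [ 0.39  0.24  1.48 -0.    1.42 -1.01] F [-0.1 -1.2 -0.6] op 0.0931
shift [-0.002  0.009  0.668] turn [-0.001 -0.001 -0.   ] tilt 0.0025
```

Emit:
{"api": "move_arm", "payload": {
  "series": [
    [0,0.01,0.2,0,0,0,1],
    [0,0.01,0.4,0,0,0,1],
    [0,0.01,0.6,0,0,0,1],
    [0,0.01,0.66,0,0,0,1],
    [0,0.01,0.66,0,0,0,0.6],
    [0,0.01,0.66,0,0,0,0.3],
    [0,0.01,0.66,0,0,0,0.2],
    [0,0.01,0.66,0,0,0,0.1]
  ],
  "squeeze": 20
}}

```text
t: 9.95
tool_pos: [0.5588, 0.2886, 0.092]
orientation: [0.27, 3.128, 0.001]
force: [-0.4, 1.4, 0.5]
opening: 0.0655
```

Emit:
{"api": "move_arm", "payload": {
  "series": [
    [0,0,0,0,0,0,-0.2],
    [0,0,0,0,0,0,-0.2],
    [0,0,0,0,0,0,-0.2],
    [0,0,0,0,0,0,-0.2]
  ]
}}

```text
t: 10.35
tool_pos: [0.5582, 0.2884, 0.0911]
orientation: [0.27, 3.129, 0.0]
force: [-1.3, -0.4, 3.1]
opening: 0.0492
```

```bash
python3 plan.py .5575 .287 .088 1.4
```

```text
t 10.35 p [0.5582 0.2884 0.0911] head 1.399 q [ 0.4   0.3   1.54 -0.    1.31 -1.  ] F [-1.3 -0.4  3.1] op 0.0492
shift [ 0.004 -0.014  0.031] turn [ 0.  0. -0.] tilt 0.0005
```

Emit:
{"api": "move_arm", "payload": {
  "series": [
    [0,0,-0.05,0,0,0,-0.2],
    [0,0,-0.15,0,0,0,-0.2],
    [0,0,-0.3,0,0,0,-0.2],
    [0,0,-0.5,0,0,0,-0.2],
    [0,0,-0.6,0,0,0,-0.2],
    [0,0,-0.6,0,0,0,-0.2]
  ]
}}

```text
t: 10.95
tool_pos: [0.5595, 0.2891, 0.1538]
orientation: [0.269, 3.126, 0.004]
force: [0.5, -0.1, -1.9]
opening: 0.0488
```

```bash
python3 plan.py .515 -.308 .15 1.4
```

```text
t 10.95 p [0.5595 0.2891 0.1538] head 1.399 q [ 0.4   0.24  1.48  0.    1.41 -1.  ] F [ 0.5 -0.1 -1.9] op 0.0488
shift [-0.582 -5.959  0.025] turn [ 0.001  0.001 -0.   ] tilt 0.0049
```

Emit:
{"api": "move_arm", "payload": {
  "series": [
    [-0.02,-0.2,0,0,0,0,-0.2],
    [-0.04,-0.45,0,0,0,0,-0.2],
    [-0.07,-0.7,0,0,0,0,-0.2],
    [-0.1,-1,0,0,0,0,-0.2]
  ]
}}

```text
t: 11.35
tool_pos: [0.5501, 0.1876, 0.1497]
orientation: [-0.268, -3.129, 0.0]
force: [1.1, -0.7, -2.2]
opening: 0.0488
```

Emit:
{"api": "move_arm", "payload": {
  "series": [
    [-0.03,-0.33,0,0,0,0,-0.2],
    [-0.06,-0.66,0,0,0,0,-0.2],
    [-0.1,-1,0,0,0,0,-0.2]
  ]
}}

```text
t: 11.65
tool_pos: [0.5426, 0.0868, 0.1498]
orientation: [-0.269, -3.129, 0.0]
force: [0.9, -0.1, -0.7]
opening: 0.0488
```

Emit:
{"api": "move_arm", "payload": {
  "series": [
    [-0.03,-0.33,0,0,0,0,-0.2],
    [-0.06,-0.66,0,0,0,0,-0.2],
    [-0.1,-1,0,0,0,0,-0.2]
  ]
}}

```text
t: 11.95
tool_pos: [0.5354, -0.0135, 0.1499]
orientation: [-0.269, -3.129, -0.0]
force: [0.9, 0.5, -2.5]
opening: 0.049
```

Emit:
{"api": "move_arm", "payload": {
  "series": [
    [-0.03,-0.33,0,0,0,0,-0.2],
    [-0.06,-0.66,0,0,0,0,-0.2],
    [-0.1,-1,0,0,0,0,-0.2]
  ]
}}

```text
t: 12.25
tool_pos: [0.5282, -0.1137, 0.1499]
orientation: [-0.27, -3.129, -0.0]
force: [0.1, 0.3, -1.3]
opening: 0.049
```

Emit:
{"api": "move_arm", "payload": {
  "series": [
    [-0.03,-0.33,0,0,0,0,-0.2],
    [-0.06,-0.66,0,0,0,0,-0.2],
    [-0.1,-1,0,0,0,0,-0.2]
  ]
}}

```text
t: 12.55
tool_pos: [0.5209, -0.2139, 0.1498]
orientation: [-0.27, -3.129, -0.001]
force: [-0.1, 0.4, -0.6]
opening: 0.049
```

Emit:
{"api": "move_arm", "payload": {
  "series": [
    [-0.03,-0.25,0,0,0,0,-0.2],
    [-0.06,-0.5,0,0,0,0,-0.2],
    [-0.08,-0.7,0,0,0,0,-0.2],
    [-0.08,-0.8,0,0,0,0,-0.2],
    [-0.08,-0.8,0,0,0,0,-0.2],
    [-0.08,-0.8,0,0,0,0,-0.2]
  ]
}}

```text
t: 13.15
tool_pos: [0.5157, -0.2922, 0.1502]
orientation: [-0.27, -3.129, -0.001]
force: [-0.3, -0.2, -2.5]
opening: 0.0491
```

```bash
python3 plan.py .515 -.308 .053 1.4;python3 - <<'E'
from plant import *
from h import *
c=read_camera("wrist");cv2.imwrite("pics/i_wrist.png",c["frame"][:,:,::-1]);np.savez("i_wrist.npz",**c)
E
```

```text
t 13.15 p [ 0.5157 -0.2922  0.1502] head 1.399 q [-0.6   0.15  1.59  0.    1.4  -2.  ] F [-0.3 -0.2 -2.5] op 0.0491
shift [-0.02  -0.157  0.972] turn [ 0. -0. -0.] tilt 0.001
```

View pics/i_wrist.png

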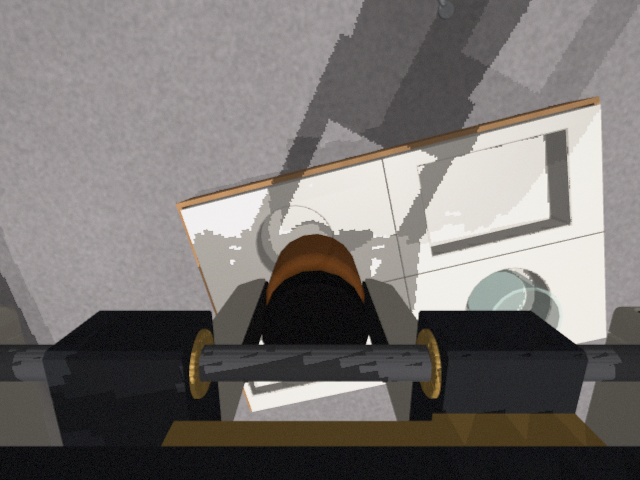

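```bash
python3 - <<'E'
from h import *
np.set_printoptions(precision=4,suppress=True)
c=load("wrist","i");crop(c,170,180,250,150,3,"i2.png")
print(onz(c,317,234,.116)+np.array([.985,-.17,0])*.025)
print("corner",onz(c,178,205,.044),onz(c,384,159,.044),onz(c,405,278,.044))
E
```

```text
[ 0.517  -0.2907  0.116 ]
corner [ 0.4673 -0.3949  0.044 ] [ 0.4599 -0.2276  0.044 ] [ 0.5611 -0.2215  0.044 ]
```

View pics/i2.png

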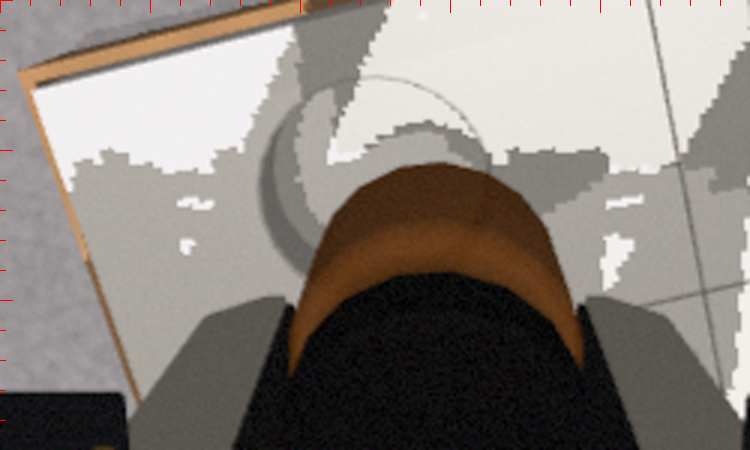

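```bash
python3 - <<'E'
from h import *
c=load("wrist","i")
print(onz(c,295,243.3,.044),onz(c,170+260/3,242,.044),onz(c,295,205,.044))
E
```

```text
[ 0.51477299 -0.30824371  0.044     ] [ 0.50823466 -0.33928571  0.044     ] [ 0.48338938 -0.3022913   0.044     ]
```

Emit:
{"api": "move_arm", "payload": {
  "series": [
    [-0.01,-0.1,0.1,0,0,0,-0.2],
    [-0.01,-0.17,0.3,0,0,0,-0.2],
    [-0.01,-0.17,0.5,0,0,0,-0.2],
    [-0.01,-0.17,0.7,0,0,0,-0.2],
    [-0.01,-0.17,0.85,0,0,0,-0.2],
    [-0.01,-0.17,0.9,0,0,0,-0.2],
    [-0.01,-0.17,0.9,0,0,0,-0.2]
  ]
}}

```text
t: 13.9
tool_pos: [0.5134, -0.3094, 0.0596]
orientation: [-0.269, -3.128, -0.001]
force: [0.1, -0.6, -0.8]
opening: 0.0491
```

```bash
python3 plan.py .514 -.309 .053 1.4
```

```text
t 13.9 p [ 0.5134 -0.3094  0.0596] head 1.399 q [-0.63  0.26  1.64 -0.    1.24 -2.03] F [ 0.1 -0.6 -0.8] op 0.0491
shift [-0.005  0.005  0.066] turn [ 0.    -0.001 -0.   ] tilt 0.0018
```

Emit:
{"api": "move_arm", "payload": {
  "series": [
    [0,0,0.03,0,0,0,-0.2],
    [0,0,0.05,0,0,0,-0.2],
    [0,0,0.06,0,0,0,-0.2],
    [0,0,0.06,0,0,0,-0.2]
  ]
}}

```text
t: 14.3
tool_pos: [0.5141, -0.3101, 0.055]
orientation: [0.27, 3.13, -0.001]
force: [0.6, 0.8, -2.4]
opening: 0.0487
```

```bash
python3 plan.py .514 -.309 .053 1.4
```

```text
t 14.3 p [ 0.5141 -0.3101  0.055 ] head 1.399 q [-0.63  0.26  1.64 -0.    1.23 -2.03] F [ 0.6  0.8 -2.4] op 0.0487
shift [0.003 0.011 0.02 ] turn [-0.  0. -0.] tilt 0.0006
```

Emit:
{"api": "move_arm", "payload": {
  "series": [
    [0,0,0.01,0,0,0,-0.2],
    [0,0,0.02,0,0,0,-0.2],
    [0,0,0.025,0,0,0,-0.2],
    [0,0,0.025,0,0,0,-0.2]
  ]
}}

```text
t: 14.7
tool_pos: [0.5142, -0.3101, 0.0531]
orientation: [0.27, 3.129, -0.001]
force: [-2.4, 2.0, 6.0]
opening: 0.0491
```

```bash
python3 plan.py .514 -.309 .053 1.4
```

```text
t 14.7 p [ 0.5142 -0.3101  0.0531] head 1.399 q [-0.63  0.27  1.65 -0.    1.23 -2.03] F [-2.4  2.   6. ] op 0.0491
shift [0.004 0.011 0.001] turn [-0.  0. -0.] tilt 0.0006
```

Contact (6 N). Release and rise.

Emit:
{"api": "move_arm", "payload": {
  "series": [
    [0,0,-0.01,0,0,0,0.15],
    [0,0,-0.01,0,0,0,0.35],
    [0,0,-0.01,0,0,0,0.6],
    [0,0,-0.01,0,0,0,0.8],
    [0,0,-0.1,0,0,0,0.8],
    [0,0,-0.4,0,0,0,0.9],
    [0,0,-0.8,0,0,0,1],
    [0,0,-1,0,0,0,1]
  ]
}}

```text
t: 15.5
tool_pos: [0.5153, -0.3109, 0.1567]
orientation: [0.269, 3.126, -0.004]
force: [1.0, -0.0, 1.3]
opening: 0.0923
```

```bash
python3 plan.py .550 .289 .10 1.383; python3 - <<'E'
from plant import *
from h import *
c=read_camera("wrist");cv2.imwrite("pics/j_wrist.png",c["frame"][:,:,::-1]);np.savez("j_wrist.npz",**c)
c=read_camera("top");np.savez("j_top.npz",**c);crop(c,170,165,160,110,5,"j_top.png")
E
```

```text
t 15.5 p [ 0.5153 -0.3109  0.1567] head 1.399 q [-0.63  0.17  1.56 -0.    1.41 -2.03] F [ 1.  -0.   1.3] op 0.0923
shift [0.687 5.971 0.551] turn [-0.001  0.001  0.005] tilt 0.0048
```

View pics/j_wrist.png

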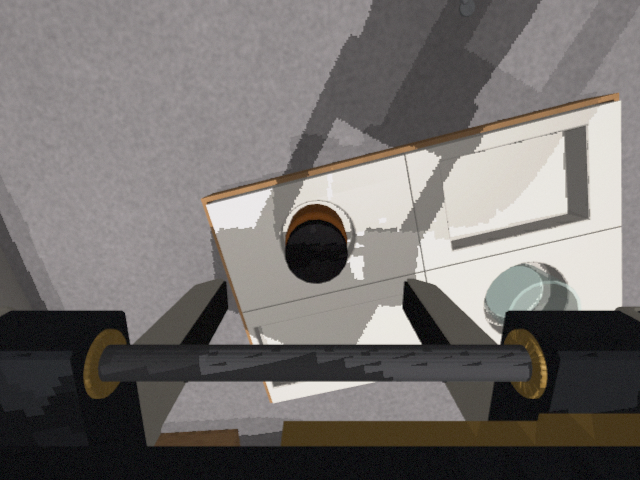

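View pics/j_top.png

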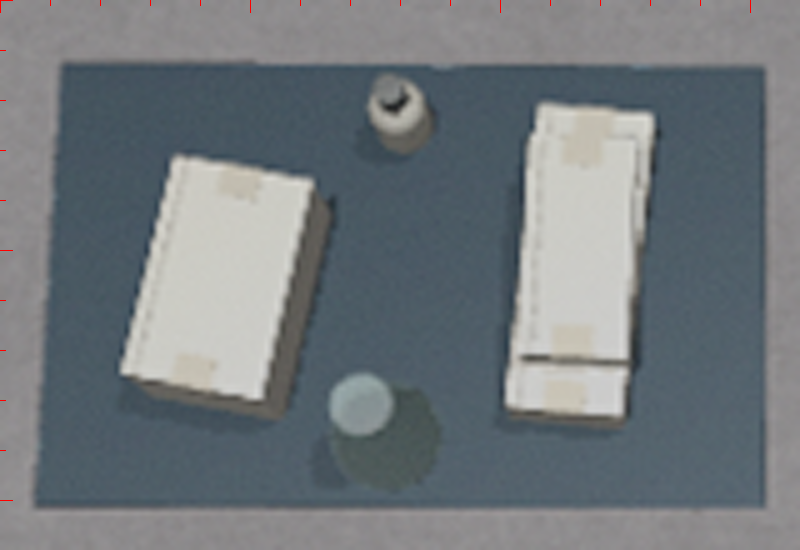

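Emit:
{"api": "move_arm", "payload": {
  "series": [
    [0.05,0.45,0,0,0,0,1],
    [0.11,1,0,0,0,0.005,1]
  ]
}}

```text
t: 15.8
tool_pos: [0.5191, -0.2148, 0.1512]
orientation: [-0.299, -3.126, -0.0]
force: [0.8, 0.4, -0.1]
opening: 0.093
```

Emit:
{"api": "move_arm", "payload": {
  "series": [
    [0.05,0.45,0,0,0,0,1],
    [0.11,1,0,0,0,0,1]
  ]
}}

```text
t: 16.0
tool_pos: [0.5264, -0.1183, 0.1509]
orientation: [-0.296, -3.126, -0.0]
force: [1.2, -0.4, -0.0]
opening: 0.0928
```

Emit:
{"api": "move_arm", "payload": {
  "series": [
    [0.05,0.45,0,0,0,0,1],
    [0.11,1,0,0,0,0,1]
  ]
}}

```text
t: 16.2
tool_pos: [0.5339, -0.0232, 0.151]
orientation: [-0.295, -3.126, 0.0]
force: [0.5, 0.4, 0.4]
opening: 0.0927
```

Emit:
{"api": "move_arm", "payload": {
  "series": [
    [0.05,0.45,0,0,0,0,1],
    [0.11,1,0,0,0,0,1]
  ]
}}

```text
t: 16.4
tool_pos: [0.5413, 0.0717, 0.1511]
orientation: [-0.295, -3.127, 0.001]
force: [0.0, -0.7, 0.3]
opening: 0.0933
```

Emit:
{"api": "move_arm", "payload": {
  "series": [
    [0.05,0.45,0,0,0,0,1],
    [0.11,1,0,0,0,0,1]
  ]
}}

```text
t: 16.6
tool_pos: [0.5488, 0.1667, 0.151]
orientation: [-0.295, -3.126, 0.001]
force: [1.1, -0.7, -0.6]
opening: 0.093
```

Emit:
{"api": "move_arm", "payload": {
  "series": [
    [0.05,0.45,0,0,0,0,1],
    [0.11,0.7,0,0,0,0,1],
    [0.11,0.7,0,0,0,0,1],
    [0.11,0.7,0,0,0,0,1]
  ]
}}

```text
t: 17.0
tool_pos: [0.5511, 0.2359, 0.1509]
orientation: [-0.292, -3.126, 0.002]
force: [0.1, -0.2, 0.4]
opening: 0.0931
```

```bash
python3 plan.py .550 .289 .10 1.383; python3 - <<'E'
from plant import *
from h import *
np.set_printoptions(precision=4,suppress=True)
c=read_camera("wrist");cv2.imwrite("pics/k_wrist.png",c["frame"][:,:,::-1]);np.savez("k_wrist.npz",**c)
t=load("top","j")
A=lambda x,y,z:onz(t,170+(x-2)/5,165+(y-2)/5,z)[:2]
print([A(*p,.057) for p in[(527,133),(638,138),(630,360),(517,355)]])
E
```

```text
t 17.0 p [0.5511 0.2359 0.1509] head 1.385 q [ 0.32  0.17  1.57 -0.    1.4  -1.07] F [ 0.1 -0.2  0.4] op 0.0931
shift [0.108 0.521 0.508] turn [-0.    -0.     0.001] tilt 0.0021
[array([0.6148, 0.1553]), array([0.6122, 0.1062]), array([0.5119, 0.11  ]), array([0.5145, 0.159 ])]
```

View pics/k_wrist.png

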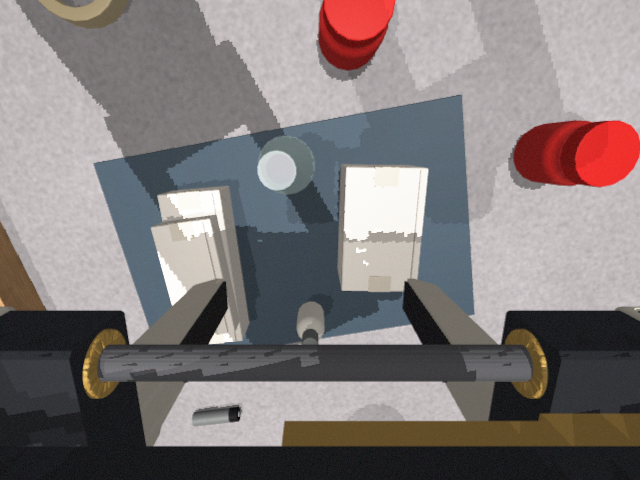

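```bash
python3 - <<'E'
from h import *
np.set_printoptions(precision=4,suppress=True)
c=load("wrist","k")
P=np.array([onz(c,*p,.057) for p in[(342,165),(428.5,166),(419,292.5),(342,291)]]);print(P,P.mean(0),np.arctan2(*(P[2]+P[3]-P[0]-P[1])[1::-1]))
c=load("wrist","k");
P=np.array([onz(c,*p,.057) for p in[(151,227),(205,217)]]);print(P)
E
python3 plan.py .550 .289 .033 1.383
```

```text
[[0.4938 0.2675 0.057 ]
 [0.5064 0.3307 0.057 ]
 [0.6066 0.313  0.057 ]
 [0.5936 0.2509 0.057 ]] [0.5501 0.2905 0.057 ] -0.1695081548732774
[[0.5128 0.1131 0.057 ]
 [0.5129 0.1567 0.057 ]]
t 17.05 p [0.5514 0.2351 0.1511] head 1.383 q [ 0.32  0.17  1.57 -0.    1.4  -1.07] F [-0.3  0.2 -1.2] op 0.093
shift [0.113 0.529 1.181] turn [-0. -0.  0.] tilt 0.0017
```

Emit:
{"api": "move_arm", "payload": {
  "series": [
    [0.05,0.3,0.1,0,0,0,1],
    [0.11,0.54,0.3,0,0,0,1],
    [0.11,0.54,0.6,0,0,0,1],
    [0.11,0.54,0.6,0,0,0,1],
    [0.11,0.54,0.6,0,0,0,1]
  ]
}}

```text
t: 17.55
tool_pos: [0.5507, 0.2893, 0.0916]
orientation: [-0.297, -3.126, 0.002]
force: [0.0, -0.1, 0.2]
opening: 0.0932
```

```bash
python3 plan.py .550 .290 .033 1.387
```

```text
t 17.55 p [0.5507 0.2893 0.0916] head 1.382 q [ 0.4   0.28  1.55 -0.    1.31 -0.98] F [ 0.  -0.1  0.2] op 0.0932
shift [0.007 0.007 0.586] turn [-0.001 -0.001 -0.002] tilt 0.0025
```

Emit:
{"api": "move_arm", "payload": {
  "series": [
    [0,0.01,0.2,0,0,0,1],
    [0,0.01,0.4,0,0,0,1],
    [0,0.01,0.55,0,0,0,1],
    [0,0.01,0.585,0,0,0,1],
    [0,0.01,0.585,0,0,0,0.6],
    [0,0.01,0.585,0,0,0,0.3],
    [0,0.01,0.585,0,0,0,0],
    [0,0.01,0.585,0,0,0,0]
  ],
  "squeeze": 40
}}

```text
t: 18.35
tool_pos: [0.5519, 0.2922, 0.0346]
orientation: [0.294, 3.126, 0.001]
force: [0.2, -4.0, 2.8]
opening: 0.0659
```

Emit:
{"api": "move_arm", "payload": {
  "series": [
    [0,0,0,0,0,0,0],
    [0,0,0,0,0,0,0],
    [0,0,0,0,0,0,0]
  ]
}}

```text
t: 18.65
tool_pos: [0.5519, 0.2919, 0.0345]
orientation: [0.294, 3.127, 0.0]
force: [-0.3, -1.9, 5.7]
opening: 0.0616
```

Emit:
{"api": "move_arm", "payload": {
  "series": [
    [0,0,-0.05,0,0,0,0],
    [0,0,-0.15,0,0,0,0],
    [0,0,-0.35,0,0,0,0],
    [0,0,-0.6,0,0,0,0],
    [0,0,-0.85,0,0,0,0],
    [0,0,-1,0,0,0,0],
    [0,0,-1,0,0,0,0]
  ]
}}

```text
t: 19.35
tool_pos: [0.553, 0.2929, 0.1369]
orientation: [0.294, 3.123, 0.004]
force: [0.7, 0.4, -3.0]
opening: 0.0617
```

```bash
python3 plan.py .5043 -.1446 .13 .07;python3 - <<'E'
from plant import *
from h import *
c=read_camera("wrist");cv2.imwrite("pics/l_wrist.png",c["frame"][:,:,::-1]);np.savez("l_wrist.npz",**c)
E
```

```text
t 19.35 p [0.553  0.2929 0.1369] head 1.383 q [ 0.41  0.24  1.51  0.    1.38 -0.98] F [ 0.7  0.4 -3. ] op 0.0617
shift [-0.337 -4.389  0.057] turn [0.002 0.001 0.418] tilt 0.0051
```

View pics/l_wrist.png

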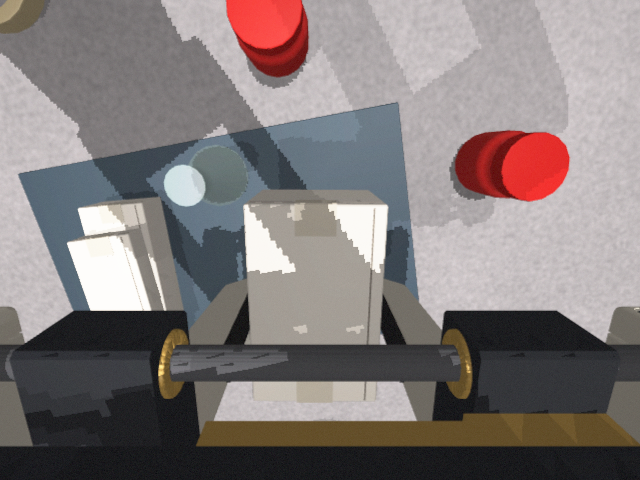

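```bash
python3 - <<'E'
from h import *
from plant import *
np.set_printoptions(precision=4,suppress=True)
c=load("wrist","l");s=read_state();p=s["tool_pos"];print(p)
from scipy.spatial.transform import Rotation as Ro
R=Ro.from_rotvec(s["orientation"]).as_matrix()
for q in[(245,206),(387,206)]:print(R.T@(onz(c,*q,p[2]+.0225)-p))
E
```

```text
[0.552  0.2924 0.1347]
[ 0.0492 -0.0291 -0.0226]
[ 0.0491  0.032  -0.0225]
```

Emit:
{"api": "move_arm", "payload": {
  "series": [
    [-0.02,-0.2,0,0,0,0,0],
    [-0.04,-0.45,0,0,0,0,0],
    [-0.06,-0.7,0,0,0,0,0],
    [-0.08,-1,0,0,0,0,0]
  ]
}}

```text
t: 19.8
tool_pos: [0.539, 0.1915, 0.1313]
orientation: [-0.293, -3.125, 0.001]
force: [0.1, 0.1, -2.9]
opening: 0.0615
```

Emit:
{"api": "move_arm", "payload": {
  "series": [
    [-0.03,-0.33,0,0,0,0,0],
    [-0.05,-0.66,0,0,0,0,0],
    [-0.08,-1,0,0,0,0,0]
  ]
}}

```text
t: 20.1
tool_pos: [0.528, 0.0914, 0.1314]
orientation: [-0.293, -3.125, 0.001]
force: [1.0, -0.6, -2.6]
opening: 0.0615
```

Emit:
{"api": "move_arm", "payload": {
  "series": [
    [-0.03,-0.33,0,0,0,0,0],
    [-0.05,-0.66,0,0,0,0,0],
    [-0.08,-1,0,0,0,0,0]
  ]
}}

```text
t: 20.4
tool_pos: [0.5173, -0.0082, 0.1315]
orientation: [-0.294, -3.125, -0.0]
force: [1.0, -0.0, -2.5]
opening: 0.0618
```

Emit:
{"api": "move_arm", "payload": {
  "series": [
    [-0.03,-0.33,0,0,0,0,0],
    [-0.05,-0.66,0,0,0,0,0],
    [-0.08,-1,0,0,0,0,0],
    [-0.08,-1,0,0,0,0,0]
  ]
}}

```text
t: 20.8
tool_pos: [0.5065, -0.1102, 0.1317]
orientation: [-0.3, -3.124, 0.001]
force: [0.8, -0.3, -3.8]
opening: 0.0618
```

```bash
python3 plan.py .5043 -.1446 .13 .07
```

```text
t 20.8 p [ 0.5065 -0.1102  0.1317] head 1.38 q [-0.31 -0.03  1.81 -0.    1.36 -1.69] F [ 0.8 -0.3 -3.8] op 0.0618
shift [-0.044 -0.341  0.017] turn [-0.001 -0.     0.417] tilt 0.003
```

Emit:
{"api": "move_arm", "payload": {
  "series": [
    [0,-0.1,0,0,0,0.04,0],
    [0,-0.2,0,0,0,0.08,0],
    [-0.02,-0.3,0,0,0,0.12,0],
    [-0.04,-0.34,0,0,0,0.16,0],
    [-0.04,-0.34,0,0,0,0.2,0],
    [-0.04,-0.34,0,0,0,0.24,0],
    [-0.04,-0.34,0,0,0,0.28,0],
    [-0.04,-0.34,0,0,0,0.32,0]
  ]
}}

```text
t: 21.6
tool_pos: [0.5047, -0.14, 0.1317]
orientation: [-1.769, -2.592, 0.001]
force: [-0.2, -0.3, -3.5]
opening: 0.0618
```

```bash
python3 plan.py .5043 -.1446 .13 .07
```

```text
t 21.6 p [ 0.5047 -0.14    0.1317] head 0.373 q [-0.37 -0.01  1.8   0.    1.36 -0.74] F [-0.2 -0.3 -3.5] op 0.0618
shift [-0.041 -0.021  0.017] turn [-0.001 -0.001  0.096] tilt 0.003
```

Emit:
{"api": "move_arm", "payload": {
  "series": [
    [-0.02,-0.01,0,0,0,0.03,0],
    [-0.04,-0.02,0,0,0,0.06,0],
    [-0.04,-0.02,0,0,0,0.09,0],
    [-0.04,-0.02,0,0,0,0.096,0],
    [-0.04,-0.02,0,0,0,0.096,0],
    [-0.04,-0.02,0,0,0,0.096,0]
  ]
}}

```text
t: 22.2
tool_pos: [0.505, -0.1451, 0.133]
orientation: [-2.132, -2.306, 0.001]
force: [0.1, 0.3, -2.5]
opening: 0.0616
```

```bash
python3 plan.py .5043 -.1446 .0505 .07;python3 - <<'E'
from plant import *
from h import *
c=read_camera("wrist");cv2.imwrite("pics/m_wrist.png",c["frame"][:,:,::-1]);np.savez("m_wrist.npz",**c)
E
```

```text
t 22.2 p [ 0.505  -0.1451  0.133 ] head 0.079 q [-0.38 -0.01  1.8   0.    1.36 -0.46] F [ 0.1  0.3 -2.5] op 0.0616
shift [ 0.006 -0.005  0.825] turn [-0.    -0.     0.003] tilt 0.0011
```

View pics/m_wrist.png

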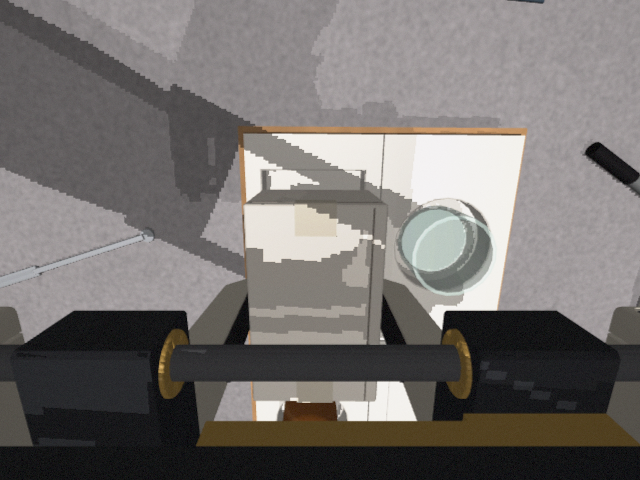

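```bash
python3 - <<'E'
from h import *
from plant import *
np.set_printoptions(precision=4,suppress=True)
c=load("wrist","m");crop(c,230,120,300,100,2,"m2.png")
a=onz(c,262.5,170.5,.044);b=onz(c,365,170.5,.044);print(a,b,np.linalg.norm(a-b),(a+b)/2+.057*np.array([.07,-.9976,0]))
print([onz(c,*p,.044) for p in[(244,134),(384,134),(524,133)]])
E
```

```text
[ 0.4626 -0.0893  0.044 ] [ 0.5375 -0.0834  0.044 ] 0.07511953444016102 [ 0.504  -0.1432  0.044 ]
[array([ 0.4484, -0.0648,  0.044 ]), array([ 0.548, -0.057,  0.044]), array([ 0.6473, -0.0485,  0.044 ])]
```

View pics/m2.png

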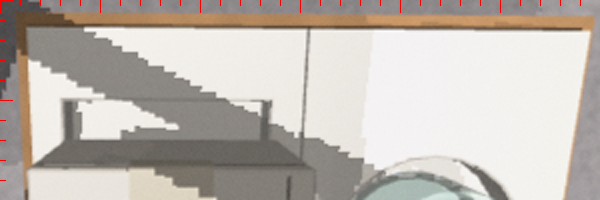

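Emit:
{"api": "move_arm", "payload": {
  "series": [
    [0.01,-0.01,0.1,0,0,0,0],
    [0.01,-0.01,0.25,0,0,0,0],
    [0.01,-0.01,0.4,0,0,0,0],
    [0.01,-0.01,0.55,0,0,0,0],
    [0.01,-0.01,0.65,0,0,0,0],
    [0.01,-0.01,0.74,0,0,0,0],
    [0.01,-0.01,0.78,0,0,0,0],
    [0.01,-0.01,0.78,0,0,0,0]
  ]
}}

```text
t: 23.05
tool_pos: [0.5039, -0.1445, 0.055]
orientation: [-2.135, -2.304, 0.001]
force: [-0.0, 1.0, -3.7]
opening: 0.0619
```

```bash
python3 plan.py .5043 -.1435 .0505 .077
```

```text
t 23.05 p [ 0.5039 -0.1445  0.055 ] head 0.076 q [-0.38  0.07  1.86  0.    1.21 -0.45] F [-0.   1.  -3.7] op 0.0619
shift [0.01  0.004 0.045] turn [-0. -0. -0.] tilt 0.0009
```

Emit:
{"api": "move_arm", "payload": {
  "series": [
    [0,0,0.02,0,0,0,0],
    [0,0,0.035,0,0,0,0],
    [0,0,0.045,0,0,0,0],
    [0,0,0.045,0,0,0,0]
  ]
}}

```text
t: 23.45
tool_pos: [0.5043, -0.1446, 0.0513]
orientation: [2.135, 2.304, 0.0]
force: [-0.4, -0.2, -3.7]
opening: 0.0618
```

```bash
python3 plan.py .5043 -.1435 .0505 .077
```

```text
t 23.45 p [ 0.5043 -0.1446  0.0513] head 0.076 q [-0.38  0.08  1.86 -0.    1.2  -0.45] F [-0.4 -0.2 -3.7] op 0.0618
shift [0.011 0.    0.008] turn [ 0.  0. -0.] tilt 0.0003
```

Emit:
{"api": "move_arm", "payload": {
  "series": [
    [0,0,0.01,0,0,0,0],
    [0,0,0.015,0,0,0,0],
    [0,0,0.015,0,0,0,0]
  ]
}}

```text
t: 23.75
tool_pos: [0.5045, -0.1447, 0.0505]
orientation: [2.135, 2.304, 0.0]
force: [-3.5, 1.6, 4.7]
opening: 0.0618
```

```bash
python3 plan.py .5043 -.1435 .0505 .077
```

```text
t 23.75 p [ 0.5045 -0.1447  0.0505] head 0.076 q [-0.38  0.08  1.86 -0.    1.2  -0.45] F [-3.5  1.6  4.7] op 0.0618
shift [ 0.012 -0.002  0.   ] turn [ 0.  0. -0.] tilt 0.0005
```

Contact at the expected height. Release with a limited opening (~75 mm) because of the dish, and rise.

Emit:
{"api": "move_arm", "payload": {
  "series": [
    [0,0,-0.01,0,0,0,0.4],
    [0,0,-0.01,0,0,0,0.5],
    [0,0,-0.01,0,0,0,0.6],
    [0,0,-0.01,0,0,0,0.6],
    [0,0,-0.15,0,0,0,0.6],
    [0,0,-0.5,0,0,0,0.6],
    [0,0,-1,0,0,0,1],
    [0,0,-1,0,0,0,1]
  ]
}}

```text
t: 24.55
tool_pos: [0.5088, -0.1464, 0.1587]
orientation: [2.127, 2.296, 0.007]
force: [1.2, 0.3, 0.9]
opening: 0.0861
```

```bash
python3 plan.py .563 .133 .15 1.5;python3 - <<'E'
from plant import *
from h import *
c=read_camera("wrist");cv2.imwrite("pics/n_wrist.png",c["frame"][:,:,::-1]);np.savez("n_wrist.npz",**c)
E
```

```text
t 24.55 p [ 0.5088 -0.1464  0.1587] head 0.076 q [-0.38 -0.04  1.77  0.    1.39 -0.45] F [1.2 0.3 0.9] op 0.0861
shift [2.745 0.753 0.08 ] turn [ 0.002  0.004 -0.453] tilt 0.0129
```

View pics/n_wrist.png

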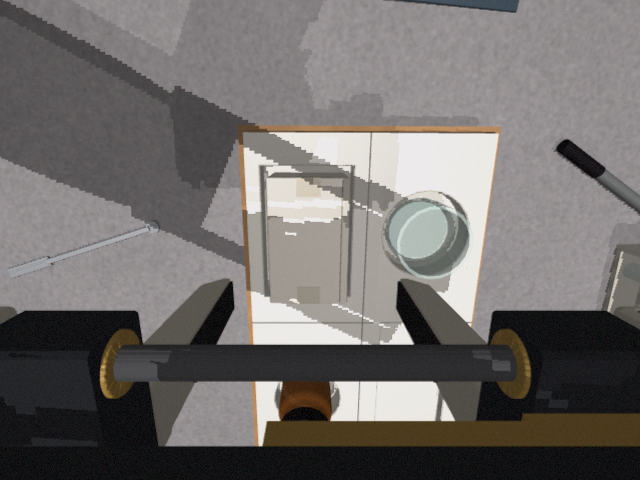

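Emit:
{"api": "move_arm", "payload": {
  "series": [
    [0.2,0.05,0,0,0,-0.04,1],
    [0.4,0.1,0,0,0,-0.08,1],
    [0.6,0.15,0,0,0,-0.12,1],
    [0.8,0.2,0,0,0,-0.16,1],
    [1,0.28,0,0,0,-0.2,1],
    [1,0.28,0,0,0,-0.24,1],
    [1,0.28,0,0,0,-0.28,1],
    [1,0.28,0,0,0,-0.32,1]
  ]
}}

```text
t: 25.4
tool_pos: [0.524, -0.0423, 0.1489]
orientation: [-0.752, -3.049, 0.0]
force: [-0.3, -0.3, -0.7]
opening: 0.0929
```

```bash
python3 plan.py .563 .133 .15 1.5
```

```text
t 25.4 p [ 0.524  -0.0423  0.1489] head 1.087 q [-0.18 -0.03  1.78 -0.    1.39 -1.27] F [-0.3 -0.3 -0.7] op 0.0929
shift [ 0.469  1.734 -0.011] turn [-0.    -0.    -0.131] tilt 0.0015
```

Emit:
{"api": "move_arm", "payload": {
  "series": [
    [0.1,0.35,0,0,0,-0.04,1],
    [0.2,0.7,0,0,0,-0.08,1],
    [0.27,1,0,0,0,-0.12,1],
    [0.27,1,0,0,0,-0.131,1]
  ]
}}

```text
t: 25.8
tool_pos: [0.5476, 0.0615, 0.149]
orientation: [-0.11, -3.139, -0.002]
force: [-0.5, 0.4, 1.3]
opening: 0.093
```

```bash
python3 plan.py .563 .133 .15 1.5
```

```text
t 25.8 p [0.5476 0.0615 0.149 ] head 1.501 q [ 0.02  0.04  1.71  0.    1.39 -1.48] F [-0.5  0.4  1.3] op 0.093
shift [-0.104  0.724 -0.01 ] turn [ 0. -0.  0.] tilt 0.0016
```

Emit:
{"api": "move_arm", "payload": {
  "series": [
    [-0.05,0.35,0,0,0,0,1],
    [-0.1,0.7,0,0,0,0,1],
    [-0.1,0.7,0,0,0,0,1],
    [-0.1,0.7,0,0,0,0,1]
  ]
}}

```text
t: 26.2
tool_pos: [0.5625, 0.1276, 0.1488]
orientation: [-0.119, -3.138, 0.001]
force: [0.3, -1.1, 0.0]
opening: 0.0932
```

```bash
python3 plan.py .563 .133 .04 1.5;python3 - <<'E'
from plant import *
from h import *
c=read_camera("wrist");np.savez("o_wrist.npz",**c);crop(c,230,110,200,200,3,"o.png")
E
```

```text
t 26.2 p [0.5625 0.1276 0.1488] head 1.495 q [ 0.13  0.11  1.64 -0.    1.39 -1.36] F [ 0.3 -1.1  0. ] op 0.0932
shift [-0.003  0.055  1.088] turn [-0.    -0.    -0.002] tilt 0.0016
```

View pics/o.png

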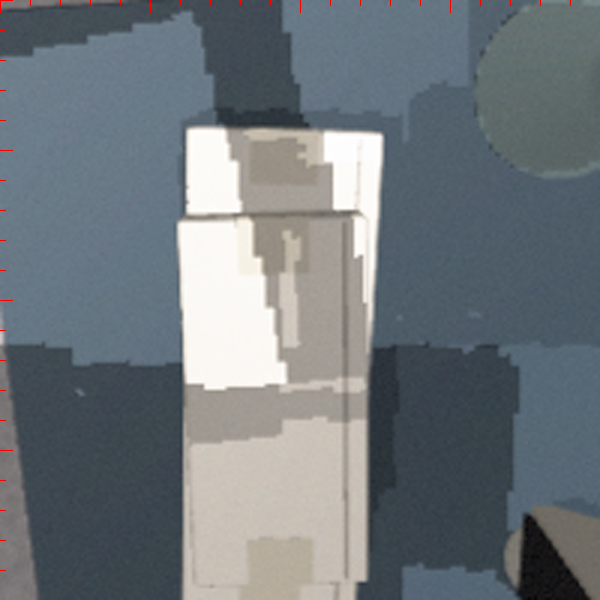

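```bash
python3 - <<'E'
from h import *
np.set_printoptions(precision=4,suppress=True)
c=load("wrist","o")
G=lambda x,y,z:onz(c,230+x/3,110+y/3,z)
P=np.array([G(*p,.057) for p in[(178,221),(364,215),(367,581),(192,584)]]);print(P,P.mean(0),np.arctan2(*(P[2]+P[3]-P[0]-P[1])[1::-1]))
P=np.array([G(*p,.037) for p in[(187,128),(382,133)]]);print(P)
E
python3 plan.py .563 .133 .04 1.5
```

```text
[[0.5127 0.1125 0.057 ]
 [0.5147 0.1589 0.057 ]
 [0.6142 0.155  0.057 ]
 [0.6114 0.1069 0.057 ]] [0.5632 0.1333 0.057 ] -0.04782681117747676
[[0.4906 0.1156 0.037 ]
 [0.4957 0.1666 0.037 ]]
t 26.25 p [0.5625 0.1269 0.149 ] head 1.494 q [ 0.13  0.11  1.64 -0.    1.39 -1.36] F [-0.2 -0.4 -0. ] op 0.0933
shift [-0.002  0.062  1.089] turn [-0.    -0.    -0.002] tilt 0.0015
```

Emit:
{"api": "move_arm", "payload": {
  "series": [
    [0,0.06,0.3,0,0,-0.01,1],
    [0,0.06,0.6,0,0,-0.01,1],
    [0,0.06,0.8,0,0,-0.01,1],
    [0,0.06,0.8,0,0,-0.01,1],
    [0,0.06,0.8,0,0,-0.01,1]
  ]
}}

```text
t: 26.75
tool_pos: [0.5633, 0.1322, 0.0698]
orientation: [-0.074, -3.14, 0.001]
force: [0.3, 0.3, 0.5]
opening: 0.0931
```

```bash
python3 plan.py .5635 .133 .041 1.526
```

```text
t 26.75 p [0.5633 0.1322 0.0698] head 1.523 q [ 0.14  0.19  1.7  -0.    1.25 -1.38] F [0.3 0.3 0.5] op 0.0931
shift [-0.002  0.008  0.288] turn [-0.    -0.    -0.001] tilt 0.001
```

Emit:
{"api": "move_arm", "payload": {
  "series": [
    [0,0.01,0.15,0,0,0,1],
    [0,0.01,0.25,0,0,0,0.8],
    [0,0.01,0.28,0,0,0,0.5],
    [0,0.01,0.28,0,0,0,0.3],
    [0,0.01,0.28,0,0,0,0.1],
    [0,0.01,0.28,0,0,0,-0.2],
    [0,0.01,0.28,0,0,0,-0.2],
    [0,0.01,0.28,0,0,0,-0.2]
  ],
  "squeeze": 20
}}

```text
t: 27.55
tool_pos: [0.564, 0.1342, 0.0421]
orientation: [0.073, 3.14, 0.0]
force: [0.4, -0.4, 1.7]
opening: 0.0476
```

```bash
python3 plan.py .5635 .133 .041 1.526
```

```text
t 27.55 p [0.564  0.1342 0.0421] head 1.525 q [ 0.15  0.23  1.71 -0.    1.2  -1.38] F [ 0.4 -0.4  1.7] op 0.0476
shift [ 0.004 -0.012  0.011] turn [ 0.  0. -0.] tilt 0.0008
```

Emit:
{"api": "move_arm", "payload": {
  "series": [
    [0,0,-0.05,0,0,0,-0.2],
    [0,0,-0.2,0,0,0,-0.2],
    [0,0,-0.4,0,0,0,-0.2],
    [0,0,-0.6,0,0,0,-0.2],
    [0,0,-0.8,0,0,0,-0.2],
    [0,0,-1,0,0,0,-0.2],
    [0,0,-1,0,0,0,-0.2],
    [0,0,-1,0,0,0,-0.2]
  ]
}}

```text
t: 28.35
tool_pos: [0.5641, 0.1343, 0.1425]
orientation: [0.073, 3.139, 0.0]
force: [0.7, -0.3, -1.7]
opening: 0.0481
```

```bash
python3 plan.py .5045 -.1443 .14 .076;python3 - <<'E'
from plant import *
from h import *
c=read_camera("wrist");np.savez("p_wrist.npz",**c);cv2.imwrite("pics/p.png",c["frame"][:,:,::-1])
E
```

```text
t 28.35 p [0.5641 0.1343 0.1425] head 1.525 q [ 0.15  0.12  1.64 -0.    1.38 -1.38] F [ 0.7 -0.3 -1.7] op 0.0481
shift [ 0.467 -2.81   0.023] turn [0.    0.    0.461] tilt 0.0017
```

View pics/p.png

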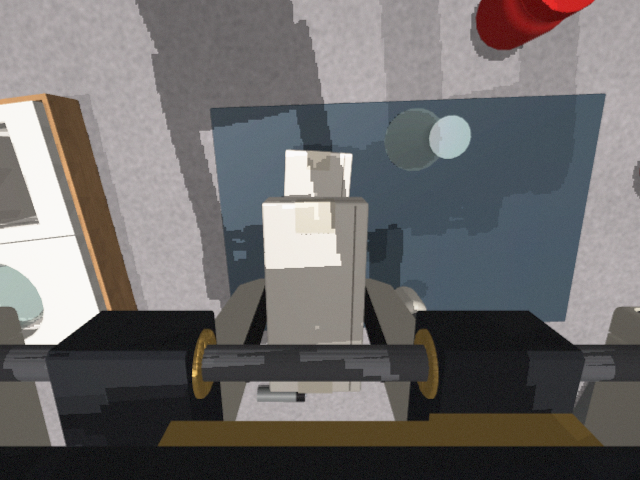

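```bash
python3 - <<'E'
from h import *
from plant import *
np.set_printoptions(precision=4,suppress=True)
c=load("wrist","p");s=read_state();p=s["tool_pos"];print(p)
from scipy.spatial.transform import Rotation as Ro
R=Ro.from_rotvec(s["orientation"]).as_matrix()
for q in[(264,204),(367,204)]:print(R.T@(onz(c,*q,p[2]+.015)-p))
c=load("wrist","n");crop(c,240,150,140,170,4,"n2.png")
E
```

```text
[0.5633 0.1341 0.1412]
[ 0.0491 -0.0224 -0.015 ]
[ 0.0491  0.0238 -0.015 ]
```

View pics/n2.png

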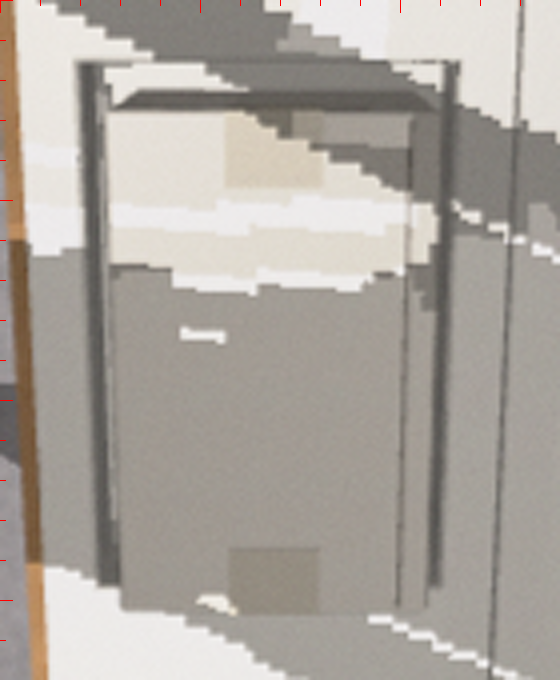

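Emit:
{"api": "move_arm", "payload": {
  "series": [
    [0.03,-0.2,0,0,0,0,-0.2],
    [0.07,-0.45,0,0,0,0,-0.2],
    [0.12,-0.7,0,0,0,0,-0.2],
    [0.16,-0.95,0,0,0,0,-0.2]
  ]
}}

```text
t: 28.8
tool_pos: [0.5418, 0.0393, 0.1398]
orientation: [-0.072, -3.138, 0.0]
force: [0.5, 0.3, -0.0]
opening: 0.0478
```

Emit:
{"api": "move_arm", "payload": {
  "series": [
    [0.05,-0.3,0,0,0,0.03,-0.2],
    [0.1,-0.6,0,0,0,0.06,-0.2],
    [0.16,-0.95,0,0,0,0.1,-0.2],
    [0.16,-0.95,0,0,0,0.14,-0.2]
  ]
}}

```text
t: 29.2
tool_pos: [0.521, -0.0575, 0.1399]
orientation: [-0.768, -3.043, 0.003]
force: [0.2, 0.2, 0.3]
opening: 0.0477
```

```bash
python3 plan.py .5045 -.1443 .14 .076
```

```text
t 29.2 p [ 0.521  -0.0575  0.1399] head 1.076 q [-0.21 -0.02  1.79 -0.    1.37 -1.28] F [0.2 0.2 0.3] op 0.0477
shift [-0.267 -0.843  0.001] turn [-0.001 -0.     0.318] tilt 0.0032
```

Emit:
{"api": "move_arm", "payload": {
  "series": [
    [-0.05,-0.2,0,0,0,0.04,-0.2],
    [-0.1,-0.4,0,0,0,0.08,-0.2],
    [-0.15,-0.6,0,0,0,0.12,-0.2],
    [-0.22,-0.8,0,0,0,0.16,-0.2],
    [-0.27,-0.84,0,0,0,0.2,-0.2],
    [-0.27,-0.84,0,0,0,0.24,-0.2],
    [-0.27,-0.84,0,0,0,0.28,-0.2],
    [-0.27,-0.84,0,0,0,0.315,-0.2]
  ]
}}

```text
t: 30.0
tool_pos: [0.5064, -0.1408, 0.1398]
orientation: [-2.118, -2.317, 0.002]
force: [-0.4, 1.1, -1.3]
opening: 0.0482
```

Emit:
{"api": "move_arm", "payload": {
  "series": [
    [0,0,0,0,0,0,-0.2],
    [0,0,0,0,0,0,-0.2]
  ]
}}

```text
t: 30.2
tool_pos: [0.5068, -0.1408, 0.1405]
orientation: [-2.108, -2.327, 0.001]
force: [0.1, -0.1, -0.7]
opening: 0.0485
```

```bash
python3 plan.py .5045 -.1443 .078 .076;python3 - <<'E'
from plant import *
from h import *
c=read_camera("wrist");np.savez("r_wrist.npz",**c);cv2.imwrite("pics/r.png",c["frame"][:,:,::-1])
E
```

```text
t 30.2 p [ 0.5068 -0.1408  0.1405] head 0.098 q [-0.37 -0.02  1.79 -0.    1.37 -0.47] F [ 0.1 -0.1 -0.7] op 0.0485
shift [-0.033 -0.026  0.625] turn [-0.001 -0.     0.007] tilt 0.0019
```

View pics/r.png

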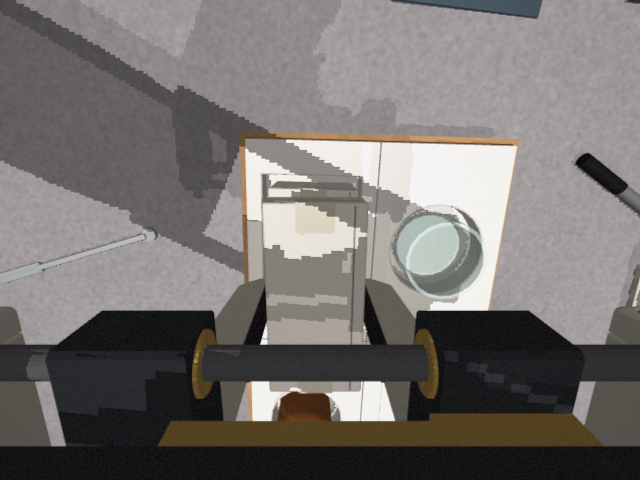

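Emit:
{"api": "move_arm", "payload": {
  "series": [
    [-0.03,-0.025,0.1,0,0,0.007,-0.2],
    [-0.03,-0.025,0.25,0,0,0.007,-0.2],
    [-0.03,-0.025,0.4,0,0,0.007,-0.2],
    [-0.03,-0.025,0.52,0,0,0.007,-0.2],
    [-0.03,-0.025,0.58,0,0,0.007,-0.2],
    [-0.03,-0.025,0.58,0,0,0.007,-0.2],
    [-0.03,-0.025,0.58,0,0,0.007,-0.2]
  ]
}}

```text
t: 30.95
tool_pos: [0.5055, -0.1443, 0.0838]
orientation: [2.139, 2.301, 0.0]
force: [0.0, -0.1, -1.5]
opening: 0.0474
```

```bash
python3 plan.py .5045 -.1443 .078 .076
```

```text
t 30.95 p [ 0.5055 -0.1443  0.0838] head 0.073 q [-0.38  0.04  1.84 -0.    1.26 -0.45] F [ 0.  -0.1 -1.5] op 0.0474
shift [ 0.001 -0.01   0.058] turn [ 0.     0.    -0.001] tilt 0.0001
```

Emit:
{"api": "move_arm", "payload": {
  "series": [
    [0,-0.01,0.03,0,0,0,-0.2],
    [0,-0.01,0.045,0,0,0,-0.2],
    [0,-0.01,0.058,0,0,0,-0.2],
    [0,-0.01,0.058,0,0,0,-0.2]
  ]
}}

```text
t: 31.35
tool_pos: [0.5045, -0.1444, 0.0781]
orientation: [2.138, 2.301, 0.0]
force: [-0.1, -0.3, 0.1]
opening: 0.048
```

```bash
python3 plan.py .5045 -.1443 .078 .076
```

```text
t 31.35 p [ 0.5045 -0.1444  0.0781] head 0.073 q [-0.38  0.04  1.85 -0.    1.25 -0.45] F [-0.1 -0.3  0.1] op 0.048
shift [ 0.001 -0.     0.001] turn [ 0.     0.    -0.001] tilt 0.0006
```

Just touching; press a hair and release.

Emit:
{"api": "move_arm", "payload": {
  "series": [
    [0,0,0.01,0,0,0,-0.2],
    [0,0,0.01,0,0,0,-0.2],
    [0,0,0.005,0,0,0,0.1],
    [0,0,0,0,0,0,0.3],
    [0,0,0,0,0,0,0.5],
    [0,0,0,0,0,0,0.5]
  ]
}}

```text
t: 31.95
tool_pos: [0.5042, -0.1443, 0.0777]
orientation: [-2.139, -2.301, 0.0]
force: [-0.7, -0.3, -0.2]
opening: 0.0684
```

Emit:
{"api": "move_arm", "payload": {
  "series": [
    [0,0,-0.1,0,0,0,0.5],
    [0,0,-0.3,0,0,0,0.6],
    [0,0,-0.6,0,0,0,1],
    [0,0,-0.7,0,0,0,1],
    [0,0,-0.7,0,0,0,1]
  ]
}}

```text
t: 32.45
tool_pos: [0.5059, -0.1449, 0.1502]
orientation: [2.136, 2.298, 0.003]
force: [-0.2, 0.2, -0.2]
opening: 0.0915
```

```bash
python3 plan.py .5625 .1325 .15 1.47;python3 - <<'E'
from plant import *
from h import *
c=read_camera("wrist");np.savez("s_wrist.npz",**c);cv2.imwrite("pics/s.png",c["frame"][:,:,::-1])
E
```

```text
t 32.45 p [ 0.5059 -0.1449  0.1502] head 0.073 q [-0.38 -0.03  1.78  0.    1.39 -0.45] F [-0.2  0.2 -0.2] op 0.0915
shift [2.725 0.767 0.   ] turn [ 0.001  0.001 -0.445] tilt 0.0045
```

View pics/s.png

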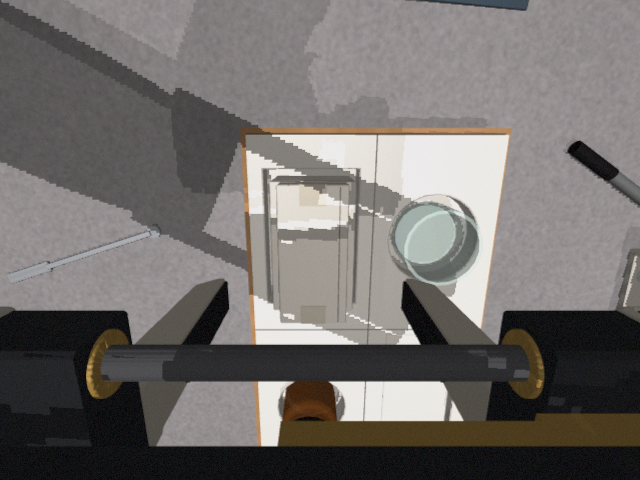

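Flat carton sits squarely on the thick one. Now the long carton.

Emit:
{"api": "move_arm", "payload": {
  "series": [
    [0.2,0.05,0,0,0,-0.04,1],
    [0.4,0.1,0,0,0,-0.08,1],
    [0.6,0.15,0,0,0,-0.12,1],
    [0.8,0.2,0,0,0,-0.16,1],
    [1,0.28,0,0,0,-0.2,1],
    [1,0.28,0,0,0,-0.24,1],
    [1,0.28,0,0,0,-0.28,1],
    [1,0.28,0,0,0,-0.32,1]
  ]
}}

```text
t: 33.3
tool_pos: [0.5238, -0.042, 0.1456]
orientation: [-0.756, -3.046, 0.0]
force: [-0.2, 0.8, -0.1]
opening: 0.0928
```

```bash
python3 plan.py .5625 .1325 .15 1.47
```

```text
t 33.3 p [ 0.5238 -0.042   0.1456] head 1.084 q [-0.18 -0.02  1.78 -0.    1.39 -1.26] F [-0.2  0.8 -0.1] op 0.0928
shift [ 0.474  1.724 -0.044] turn [-0.    -0.001 -0.123] tilt 0.0032
```

Emit:
{"api": "move_arm", "payload": {
  "series": [
    [0.1,0.35,0,0,0,-0.04,1],
    [0.2,0.7,0,0,0,-0.08,1],
    [0.27,1,0,0,0,-0.12,1],
    [0.27,1,0,0,0,-0.12,1]
  ]
}}

```text
t: 33.7
tool_pos: [0.5477, 0.0615, 0.1457]
orientation: [-0.17, -3.134, -0.002]
force: [0.0, -0.4, 1.0]
opening: 0.0929
```

Emit:
{"api": "move_arm", "payload": {
  "series": [
    [-0.05,0.35,0,0,0,0,1],
    [-0.08,0.68,0,0,0,0,1],
    [-0.08,0.7,0,0,0,0,1],
    [-0.08,0.7,0,0,0,0,1],
    [-0.08,0.7,0,0,0,0,1]
  ]
}}

```text
t: 34.2
tool_pos: [0.5638, 0.1258, 0.1468]
orientation: [-0.183, -3.135, 0.001]
force: [-0.5, 0.0, -0.2]
opening: 0.0933
```

```bash
python3 plan.py .5625 .1325 .018 1.47;python3 - <<'E'
from plant import *
from h import *
c=read_camera("wrist");np.savez("t_wrist.npz",**c);crop(c,210,110,220,240,3,"t.png")
c=read_camera("top");np.savez("t_top.npz",**c);
E
```

```text
t 34.2 p [0.5638 0.1258 0.1468] head 1.454 q [ 0.13  0.12  1.64 -0.    1.39 -1.32] F [-0.5  0.  -0.2] op 0.0933
shift [0.018 0.067 1.288] turn [-0.    -0.    -0.005] tilt 0.0018
```

View pics/t.png

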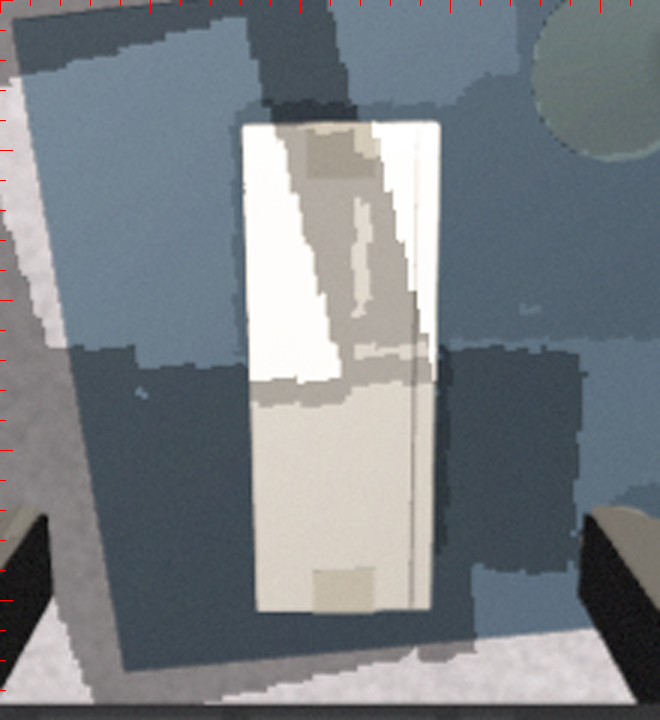

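```bash
python3 - <<'E'
from h import *
np.set_printoptions(precision=4,suppress=True)
c=load("wrist","t")
G=lambda x,y,z:onz(c,210+x/3,110+y/3,z)
P=np.array([G(*p,.037) for p in[(242,124),(441,123),(431,610),(257,611)]]);print(P,P.mean(0),np.arctan2(*(P[2]+P[3]-P[0]-P[1])[1::-1]))
E
python3 plan.py .5625 .1325 .018 1.47
```

```text
[[0.4903 0.1156 0.037 ]
 [0.496  0.1671 0.037 ]
 [0.6348 0.1525 0.037 ]
 [0.6291 0.1012 0.037 ]] [0.5625 0.1341 0.037 ] -0.10408952627053872
t 34.3 p [0.5641 0.1257 0.1474] head 1.454 q [ 0.13  0.12  1.64 -0.    1.39 -1.32] F [-1.6 -0.4  0.3] op 0.093
shift [0.023 0.067 1.294] turn [-0.    -0.    -0.005] tilt 0.0009
```

Emit:
{"api": "move_arm", "payload": {
  "series": [
    [0.02,0.08,0.3,0,0,-0.004,1],
    [0.02,0.08,0.6,0,0,-0.004,1],
    [0.02,0.08,0.9,0,0,-0.004,1],
    [0.02,0.08,1,0,0,-0.004,1],
    [0.02,0.08,1,0,0,-0.004,1],
    [0.02,0.08,1,0,0,-0.004,1]
  ]
}}

```text
t: 34.9
tool_pos: [0.5642, 0.1348, 0.0491]
orientation: [0.162, 3.136, 0.0]
force: [0.4, 0.6, 0.2]
opening: 0.0928
```

```bash
python3 plan.py .5625 .134 .018 1.467
```

```text
t 34.9 p [0.5642 0.1348 0.0491] head 1.467 q [ 0.15  0.22  1.71 -0.    1.21 -1.32] F [0.4 0.6 0.2] op 0.0928
shift [ 0.016 -0.01   0.311] turn [0. 0. 0.] tilt 0.0014
```

Emit:
{"api": "move_arm", "payload": {
  "series": [
    [0.015,-0.01,0.15,0,0,0,1],
    [0.015,-0.01,0.27,0,0,0,0.8],
    [0.015,-0.01,0.31,0,0,0,0.5],
    [0.015,-0.01,0.31,0,0,0,0.3],
    [0.015,-0.01,0.31,0,0,0,0.1],
    [0.015,-0.01,0.31,0,0,0,-0.1],
    [0.015,-0.01,0.31,0,0,0,-0.1],
    [0.015,-0.01,0.31,0,0,0,-0.1]
  ],
  "squeeze": 30
}}

```text
t: 35.7
tool_pos: [0.5622, 0.1343, 0.0174]
orientation: [0.161, 3.137, 0.0]
force: [-0.0, -0.4, 1.0]
opening: 0.0515
```

```bash
python3 plan.py .5625 .134 .018 1.467
```

```text
t 35.7 p [0.5622 0.1343 0.0174] head 1.468 q [ 0.15  0.26  1.73 -0.    1.15 -1.32] F [-0.  -0.4  1. ] op 0.0515
shift [-0.003 -0.003 -0.006] turn [0. 0. 0.] tilt 0.0009
```

Emit:
{"api": "move_arm", "payload": {
  "series": [
    [0,0,-0.05,0,0,0,-0.1],
    [0,0,-0.2,0,0,0,-0.1],
    [0,0,-0.4,0,0,0,-0.1],
    [0,0,-0.6,0,0,0,-0.1],
    [0,0,-0.8,0,0,0,-0.1],
    [0,0,-1,0,0,0,-0.1]
  ]
}}

```text
t: 36.3
tool_pos: [0.5618, 0.1343, 0.1189]
orientation: [0.161, 3.137, 0.0]
force: [0.4, -0.3, -2.6]
opening: 0.0515
```

Emit:
{"api": "move_arm", "payload": {
  "series": [
    [0,0,-0.15,0,0,0,-0.1],
    [0,0,-0.3,0,0,0,-0.1],
    [0,0,-0.3,0,0,0,-0.1]
  ]
}}

```text
t: 36.6
tool_pos: [0.5633, 0.1345, 0.1499]
orientation: [0.161, 3.133, 0.001]
force: [1.3, 0.7, -1.9]
opening: 0.0519
```

```bash
python3 plan.py .6155 -.3015 .145 .076;python3 - <<'E'
from plant import *
from h import *
c=read_camera("wrist");np.savez("u_wrist.npz",**c);cv2.imwrite("pics/u.png",c["frame"][:,:,::-1])
E
```

```text
t 36.6 p [0.5633 0.1345 0.1499] head 1.468 q [ 0.15  0.11  1.64 -0.    1.39 -1.32] F [ 1.3  0.7 -1.9] op 0.0519
shift [-0.967 -4.284  0.049] turn [0.001 0.001 0.443] tilt 0.0044
```

View pics/u.png

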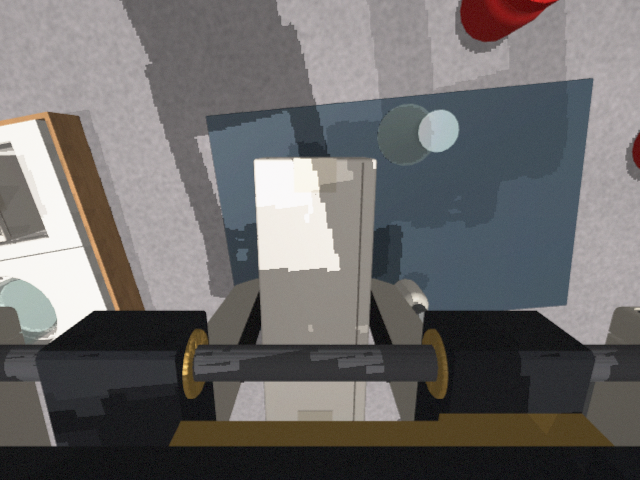

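```bash
python3 - <<'E'
from h import *
from plant import *
np.set_printoptions(precision=4,suppress=True)
c=load("wrist","u");s=read_state();p=s["tool_pos"];print(p)
from scipy.spatial.transform import Rotation as Ro
R=Ro.from_rotvec(s["orientation"]).as_matrix()
for q in[(254,159),(376,159)]:print(R.T@(onz(c,*q,p[2]+.0195)-p))
E
```

```text
[0.5626 0.1344 0.1482]
[ 0.0688 -0.0252 -0.0197]
[ 0.0688  0.0263 -0.0196]
```

Emit:
{"api": "move_arm", "payload": {
  "series": [
    [-0.05,-0.2,0,0,0,0,-0.1],
    [-0.1,-0.45,0,0,0,0,-0.1],
    [-0.16,-0.7,0,0,0,0,-0.1],
    [-0.22,-0.98,0,0,0,0,-0.1]
  ]
}}

```text
t: 37.05
tool_pos: [0.5727, 0.034, 0.1452]
orientation: [-0.16, -3.135, -0.0]
force: [0.3, 0.3, -2.6]
opening: 0.0518
```

Emit:
{"api": "move_arm", "payload": {
  "series": [
    [-0.07,-0.33,0,0,0,0,-0.1],
    [-0.14,-0.66,0,0,0,0,-0.1],
    [-0.22,-0.98,0,0,0,0,-0.1]
  ]
}}

```text
t: 37.35
tool_pos: [0.5844, -0.0663, 0.1452]
orientation: [-0.161, -3.135, -0.001]
force: [0.4, -0.2, -0.6]
opening: 0.0517
```

Emit:
{"api": "move_arm", "payload": {
  "series": [
    [-0.07,-0.33,0,0,0,0,-0.1],
    [-0.14,-0.66,0,0,0,0,-0.1],
    [-0.22,-0.98,0,0,0,0,-0.1]
  ]
}}

```text
t: 37.65
tool_pos: [0.5963, -0.1661, 0.1451]
orientation: [-0.162, -3.135, -0.001]
force: [0.9, 0.3, -1.5]
opening: 0.0517
```

```bash
python3 plan.py .6155 -.3015 .145 .076
```

```text
t 37.65 p [ 0.5963 -0.1661  0.1451] head 1.468 q [-0.35  0.23  1.52 -0.    1.4  -1.82] F [ 0.9  0.3 -1.5] op 0.0517
shift [-3.310e-01 -1.327e+00 -1.000e-03] turn [-0.    -0.001  0.443] tilt 0.0026
```

Emit:
{"api": "move_arm", "payload": {
  "series": [
    [-0.05,-0.2,0,0,0,0.035,-0.1],
    [-0.1,-0.4,0,0,0,0.075,-0.1],
    [-0.15,-0.6,0,0,0,0.115,-0.1],
    [-0.2,-0.8,0,0,0,0.155,-0.1],
    [-0.25,-1,0,0,0,0.195,-0.1],
    [-0.25,-1,0,0,0,0.235,-0.1],
    [-0.25,-1,0,0,0,0.275,-0.1],
    [-0.25,-1,0,0,0,0.315,-0.1]
  ]
}}

```text
t: 38.45
tool_pos: [0.6109, -0.2668, 0.1447]
orientation: [-1.638, -2.677, 0.0]
force: [0.2, 0.3, -3.4]
opening: 0.0519
```

```bash
python3 plan.py .6155 -.3015 .145 .076
```

```text
t 38.45 p [ 0.6109 -0.2668  0.1447] head 0.473 q [-0.49  0.35  1.37  0.    1.43 -0.96] F [ 0.2  0.3 -3.4] op 0.0519
shift [-0.33  -0.117 -0.004] turn [-0.001 -0.001  0.126] tilt 0.003
```

Emit:
{"api": "move_arm", "payload": {
  "series": [
    [-0.1,-0.04,0,0,0,0.035,-0.1],
    [-0.2,-0.08,0,0,0,0.07,-0.1],
    [-0.3,-0.11,0,0,0,0.105,-0.1],
    [-0.33,-0.12,0,0,0,0.126,-0.1],
    [-0.33,-0.12,0,0,0,0.126,-0.1],
    [-0.33,-0.12,0,0,0,0.126,-0.1],
    [-0.33,-0.12,0,0,0,0.126,-0.1]
  ]
}}

```text
t: 39.15
tool_pos: [0.6161, -0.3013, 0.1461]
orientation: [-2.125, -2.312, 0.0]
force: [0.8, -0.8, -2.8]
opening: 0.0522
```

```bash
python3 plan.py .6155 -.3015 .145 .076;python3 - <<'E'
from plant import *
from h import *
c=read_camera("wrist");np.savez("v_wrist.npz",**c);cv2.imwrite("pics/v.png",c["frame"][:,:,::-1])
E
```

```text
t 39.15 p [ 0.6161 -0.3013  0.1461] head 0.084 q [-0.53  0.4   1.3   0.    1.44 -0.61] F [ 0.8 -0.8 -2.8] op 0.0522
shift [-0.002 -0.006  0.011] turn [-0.    -0.     0.003] tilt 0.0012
```

View pics/v.png

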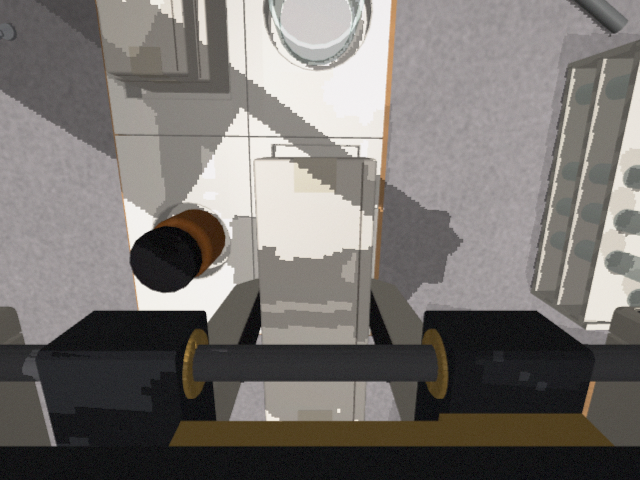

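```bash
python3 - <<'E'
from h import *
np.set_printoptions(precision=4,suppress=True)
c=load("wrist","v");crop(c,240,120,150,60,5,"v2.png")
a=onz(c,272,147,.044);b=onz(c,359.5,147,.044);print(a,b,np.linalg.norm(a-b),(a+b)/2+.077*np.array([.07,-.9976,0]))
print("junction",onz(c,249,135,.044),onz(c,383,137,.044),"jar cap",onz(c,166,258,.094))
E
python3 plan.py .6155 -.3015 .0465 .076
```

```text
[ 0.5778 -0.2286  0.044 ] [ 0.6438 -0.223   0.044 ] 0.06623090005069171 [ 0.6162 -0.3026  0.044 ]
junction [ 0.5602 -0.2214  0.044 ] [ 0.6605 -0.2143  0.044 ] jar cap [ 0.5166 -0.3061  0.094 ]
t 39.2 p [ 0.6162 -0.3013  0.1463] head 0.084 q [-0.53  0.4   1.3   0.    1.44 -0.61] F [-0.6  0.2 -2.5] op 0.0515
shift [-0.002 -0.006  0.998] turn [-0.    -0.     0.003] tilt 0.0009
```

View pics/v2.png

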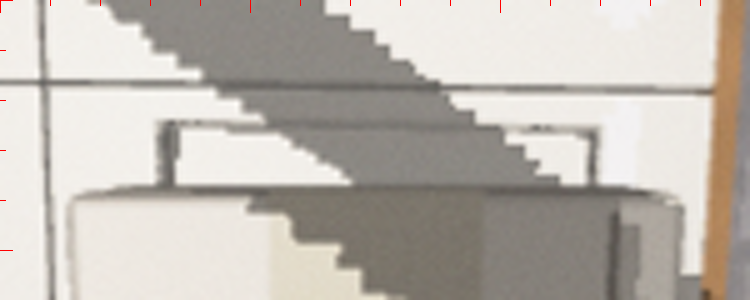

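Emit:
{"api": "move_arm", "payload": {
  "series": [
    [0,0,0.15,0,0,0.002,-0.1],
    [0,0,0.35,0,0,0.002,-0.1],
    [0,0,0.55,0,0,0.002,-0.1],
    [0,0,0.75,0,0,0.002,-0.1],
    [0,0,0.88,0,0,0.002,-0.1],
    [0,0,0.93,0,0,0.002,-0.1],
    [0,0,0.93,0,0,0.002,-0.1],
    [0,0,0.93,0,0,0.002,-0.1]
  ]
}}

```text
t: 40.0
tool_pos: [0.6169, -0.3021, 0.0548]
orientation: [2.134, 2.304, 0.001]
force: [0.4, -0.0, -1.7]
opening: 0.052
```

```bash
python3 plan.py .616 -.3015 .0465 .076
```

```text
t 40.0 p [ 0.6169 -0.3021  0.0548] head 0.076 q [-0.53  0.48  1.37  0.    1.29 -0.61] F [ 0.4 -0.  -1.7] op 0.052
shift [ 0.007 -0.009  0.083] turn [0. 0. 0.] tilt 0.0014
```

Emit:
{"api": "move_arm", "payload": {
  "series": [
    [0.005,-0.005,0.03,0,0,0,-0.1],
    [0.005,-0.005,0.055,0,0,0,-0.1],
    [0.005,-0.005,0.073,0,0,0,-0.1],
    [0.005,-0.005,0.075,0,0,0,-0.1]
  ]
}}

```text
t: 40.4
tool_pos: [0.6159, -0.3014, 0.0464]
orientation: [2.135, 2.304, 0.0]
force: [0.1, -0.2, -1.0]
opening: 0.0516
```

```bash
python3 plan.py .616 -.3015 .0465 .076
```

```text
t 40.4 p [ 0.6159 -0.3014  0.0464] head 0.076 q [-0.53  0.49  1.38  0.    1.27 -0.61] F [ 0.1 -0.2 -1. ] op 0.0516
shift [-0.001  0.001 -0.001] turn [0. 0. 0.] tilt 0.0002
```

Emit:
{"api": "move_arm", "payload": {
  "series": [
    [0,0,0.006,0,0,0,-0.1],
    [0,0,0.008,0,0,0,-0.1],
    [0,0,0.008,0,0,0,-0.1]
  ]
}}

```text
t: 40.7
tool_pos: [0.6159, -0.3014, 0.0464]
orientation: [2.135, 2.304, 0.0]
force: [-4.2, 2.0, 4.7]
opening: 0.052
```

```bash
python3 plan.py .616 -.3015 .0465 .076
```

```text
t 40.7 p [ 0.6159 -0.3014  0.0464] head 0.076 q [-0.53  0.49  1.38 -0.    1.27 -0.61] F [-4.2  2.   4.7] op 0.052
shift [-0.001  0.001 -0.001] turn [0. 0. 0.] tilt 0.0003
```

Seated. Release with limited opening and rise.

Emit:
{"api": "move_arm", "payload": {
  "series": [
    [0,0,-0.005,0,0,0,0.2],
    [0,0,-0.005,0,0,0,0.35],
    [0,0,-0.005,0,0,0,0.4],
    [0,0,-0.005,0,0,0,0.4],
    [0,0,-0.15,0,0,0,0.4],
    [0,0,-0.4,0,0,0,0.4],
    [0,0,-0.7,0,0,0,0.4],
    [0,0,-1,0,0,0,0.6]
  ]
}}

```text
t: 41.5
tool_pos: [0.6158, -0.3013, 0.1476]
orientation: [2.135, 2.304, 0.0]
force: [0.0, -0.3, -0.4]
opening: 0.0697
```

Emit:
{"api": "move_arm", "payload": {
  "series": [
    [0,0,-0.3,0,0,0,0.6],
    [0.3,0,-0.6,0,0,0,0.6],
    [0.6,0,-0.8,0,0,0,0.6],
    [0.9,-0.3,-0.8,0,0,0,0.6],
    [1,-0.5,-0.8,0,0,0,0.6],
    [1,-0.5,-0.8,0,0,0,0.6]
  ]
}}

```text
t: 42.1
tool_pos: [0.557, -0.2041, 0.2272]
orientation: [2.133, 2.305, 0.0]
force: [0.5, -0.1, 0.6]
opening: 0.0744
```

```bash
python3 - <<'E'
from plant import *
from h import *
print(read_state()["tool_pos"])
c=read_camera("wrist");np.savez("w_wrist.npz",**c);cv2.imwrite("pics/w.png",c["frame"][:,:,::-1])
c=read_camera("top");np.savez("w_top.npz",**c);cv2.imwrite("pics/w_top.png",c["frame"][:,:,::-1])
c=read_camera("scene");np.savez("w_scene.npz",**c);crop(c,120,160,330,200,2,"w_scene.png")
E
```

```text
[ 0.55701279 -0.20407438  0.22720792]
```

View pics/w.png

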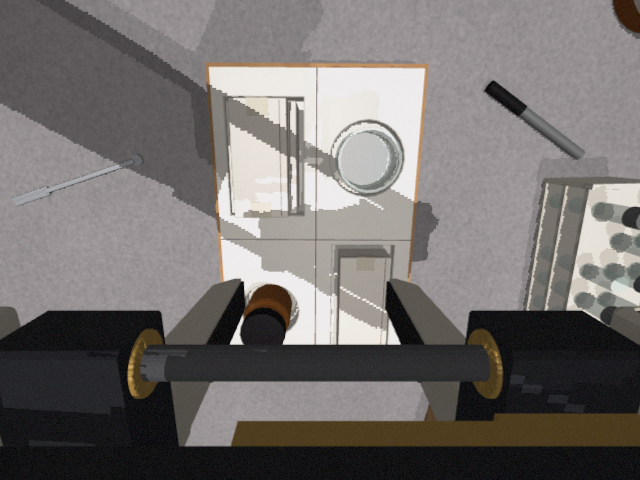

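View pics/w_scene.png

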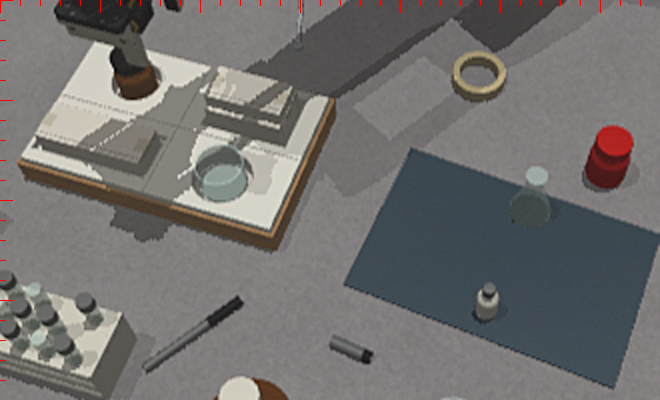

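View pics/w_top.png

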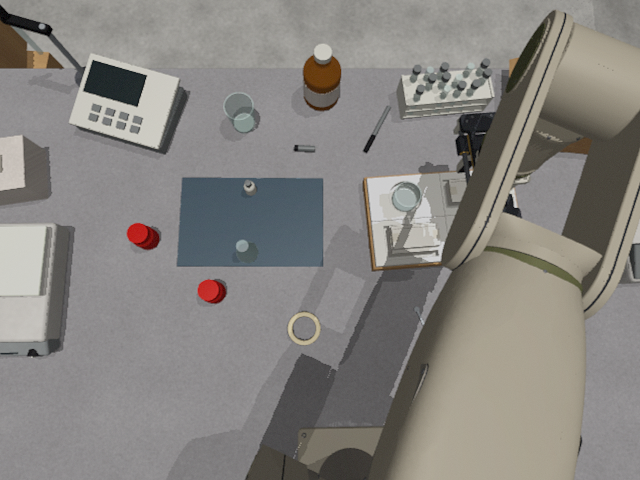

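```bash
python3 - <<'E'
from h import *
c=load("wrist","w");crop(c,210,80,210,170,3,"w2.png")
t=load("top","w");print("flask",onz(t,170+(361-2)/5,165+(404-2)/5,.086)); crop(t,230,225,40,40,10,"w3.png")
E
```

```text
flask [0.48812486 0.22160615 0.086     ]
```

View pics/w2.png

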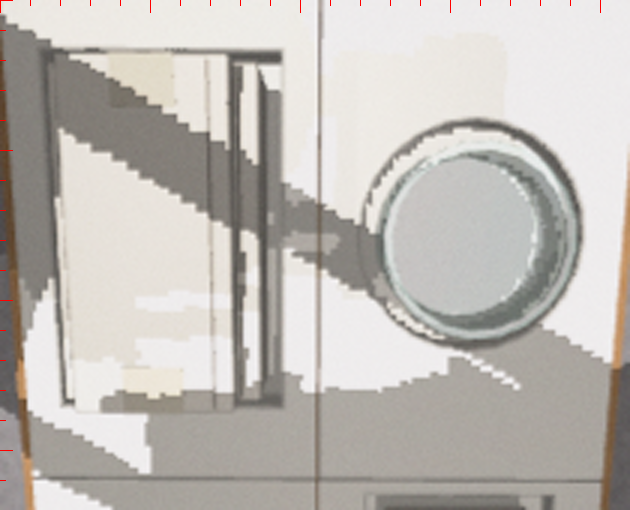

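```bash
python3 - <<'E'
from h import *
np.set_printoptions(precision=4,suppress=True)
c=load("wrist","w");G=lambda x,y,z:onz(c,210+x/3,80+y/3,z)
print("recess",G(472,233,.044),"dish rim",G(481,240,.070),G(382,240,.07)-G(580,240,.07))
P=np.array([G(*p,.093) for p in[(58,53),(231,55),(235,410),(75,410)]]);print("flat",P.mean(0),P)
print("thick right edge",G(262,65,.073),G(262,398,.073))
t=load("top","w");j=load("top","j");a=t["frame"][230:270,230:265].astype(int);b=j["frame"][230:270,230:265].astype(int)
print("flask diff",abs(a-b).mean(),abs(a-b).max())
E
```

```text
recess [ 0.6047 -0.1345  0.044 ] dish rim [ 0.6037 -0.136   0.07  ] [-0.0607 -0.0047  0.    ]
flat [ 0.5059 -0.1429  0.093 ] [[ 0.4792 -0.0953  0.093 ]
 [ 0.5262 -0.0922  0.093 ]
 [ 0.5329 -0.1902  0.093 ]
 [ 0.4853 -0.1939  0.093 ]]
thick right edge [ 0.5337 -0.0917  0.073 ] [ 0.5399 -0.1897  0.073 ]
flask diff 2.419047619047619 32
```

```bash
python3 - <<'E'
from plant import *
print(read_state()["t"]);print(close_job())
E
```

```text
42.25
the job is handed in; nothing more can be done
None
```

All five parts are in their recesses and the job is handed in at about 42 s of the 144 s allowed. I moved them in this order: dish, jar, thick carton, flat carton on top of the thick one, long carton.

My last checks before handing in:
- **Dish:** its rim centre measured about 2 mm from the recess centre.
- **Jar:** its cap centre measured about 2.5 mm from the recess centre.
- **Flat on thick carton:** the flat carton lies within about 1–2 mm across the thick one and square to it. Along the length I only had the place it was released.
- **Long carton:** released about 1 mm from its recess centre. Its final position was seen in the pictures but not measured again.
- **Seating:** the dish, jar, thick and long carton each stopped at their expected floor height with about 5–8 N of contact. The flat carton only just touched before I released it.
- **Flask and arm:** the flask showed no visible movement, and the arm was clear of everything.

One measurement disagreed: at the first grasp the views put the dish's x position up to about 6 mm apart. I settled this by comparing the held dish with its recess in one wrist picture before lowering it. A wrist picture taken while the arm was still settling put the placed dish about 5 mm off centre; the final one gave 2 mm.

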